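# Pack the tasting miniatures label up and lock the carrier

### The arm

A 6-joint arm with a two-finger parallel gripper is mounted at the origin on the work surface. World frame = base frame: x ahead of the robot, y to its left, z up, the work surface at z = 0. Lengths are in m, angles in rad, forces in N, time in s.
With the tool pointing down it reaches from about 0.35 to 0.85 m from the base axis. Payload 8.1 kg.
Tool frame: the origin (TCP) lies between the finger pads; the fingertips stand 25 mm ahead of it and the grasp point (between the pads) lies 6 mm ahead of it; z points along the fingers, y is the line along which they close (so a half turn about z gives the same grasp; the last joint's range is limited). The gripper opens to 93 mm and grips with 3 to 60 N. Pads are 15 mm wide; open, the fingers measure 128 mm over their backs; the gripper's body (75 mm by 188 mm) begins 65 mm behind the grasp point.
Start: joints at [1.089, 0.13, 1.488, -0, 1.523, -0.085], TCP at [0.232, 0.553, 0.244] pointing down, gripper open.
Joint ranges: [-2.96, 2.96], [-0.89, 2.26], [0.02, 2.5], [-1.34, 4.48], [0, 2.73], [-2.66, 2.66]. Speed limits (rad/s): [2.39, 2.39, 2.79, 3.14, 3.14, 3.14].

### API

Orientations are given as a rotation vector (axis times angle).
In Python, from plant import robot gives the robot as it stands.
- The arm moves only by the tool arm_command, never from a script. Its argument "increments" is text: rows parted by semicolons, each of 5 numbers parted by spaces: the closure, from 0 (fully open) to 1 (shut), then the shift along the tool's x, y, z in mm, then the turn about the tool's z in rad. A call has 1 to 5 rows; each row is the pose to reach, as a shift and turn from the pose commanded when the call began, along the tool's axes at that moment; what a row does not reach only later rows make up. A row lasts 1/10 s, in which the tool goes at most 50 mm and 8.59 degrees, less where a joint would pass 70% of its speed; a pose out of reach is approached as far as the arm can. A call with a gripper value outside its range is refused whole. The fingers move at their own pace and stop on an object; "grip_force" is the grip in N (left out, the last holds). Time passes only in rows, so rows that repeat a pose let the fingers close. It gives the time, the measured TCP pose, the force, the opening and the grip force at its end, in the units of the state.
- robot.read_state(): the state, without advancing time (a new reading comes with each control period).
- robot.read_camera(name): name is "scene" or "top"; returns the picture (420x560x3 uint8, blue, green, red); there is no depth.
- robot.camera_model(name): a dict with "fx", "fy", "cx", "cy" (pixels), "eye" and "rotation" of the camera in the world. Camera axes: x right, y down, z forward; pixel columns grow to the right and rows downward; lengths in m; the calibration is good to about 2 mm. A picture is of the moment at which its call begins. camera_model takes no time and is no camera call.
- robot.close_job(): hands the job in; it is judged then, once.
The state is a dict: "t": time; "q": joint angles; "dq": joint speeds; "joint_torque": joint torques, N m; "tool_pos": TCP position; "orientation": TCP orientation; "force": force on the tool from outside, world axes, zero at the start; "wrist_torque": the same for the moment, N m; "opening": finger opening in m; "gripper_force": force on a finger pad.
Only numpy, scipy, OpenCV 4.12 (cv2) and the standard library are available. Lean on these libraries where they do the work, as an engineer would, in place of code of your own. Each camera call takes 0.05 s, during which the arm holds its last target. There are 200 camera calls.

### The job

Pack the tasting miniatures that lie on the labeller's run-out tray into the wooden carrier for dispatch. Swing the carrier's keeper bar up out of the way first; then roll each bottle on its side until its front label faces straight up and lay it in a cradle of the carrier that way, one bottle to a cradle, in whichever cradles you like. When every bottle is in with its front label up, swing the keeper bar down over them until it snaps fully shut, leaving the label roll, the big bottle and the jar alone.

Things in the scene. Friction and masses are not known exactly. Their poses are not given: they have to be found in the camera images.
- mini1: Tasting miniature bottle of amber glass, 75 g: straight round body 30 mm in diameter, 74 mm long, then a 14 mm shoulder and neck and an aluminium cap 19 mm in diameter, 16 mm long. Origin on the axis at the middle of the body; x along the axis to the cap (body from x = -37 to +37 mm, cap end at +67 mm), z out of the middle of the front label. May be absent (None)
- mini2: Same as mini1. All the miniatures: the front label is white paper 50 mm long that wraps 110 degrees of the body, with a dark printed panel in its middle; the back label, on the other side, is a plain white strip 7 mm wide. May be absent (None)
- mini3: Same as mini1. All the miniatures lie on their sides on the run-out tray at the start, front label turned well away from the top, cap roughly towards the tray's +x. Centre of mass 3 mm from the origin towards the cap. May be absent (None)
- mini4: Same as mini1. May be absent (None)
- mini5: Same as mini1. All the miniatures roll on the rubber without slipping (15 mm of travel per rad; dragging lightly on the top moves the top twice as far) and stop by themselves. May be absent (None)
- run_out: The labeller's run-out tray on which the bottles lie, fixed: 142 mm (its x) by 588 mm (its y), z up, origin at the centre of its underside on the work surface. Its flat black rubber floor is 134 by 580 mm at z = 4 mm; an aluminium lip 4 mm thick all round rises to z = 12 mm. The axis of a bottle lying on it is at z = 19 mm, its top at 34 mm
- carrier: The wooden carrier, fixed: base 150 (x) by 372 mm (y), 8 mm thick, z up, origin at the centre of its underside on the work surface. Low stops cross its x ends (inner faces at x = -67 and +67 mm, top at z = 24 mm). Five cradles side by side along y, 56 mm apart, each hold one bottle lying along the carrier's x
- cradle1 (a point): Cradle 1 of 5, counted from the carrier's -y side: where the origin of a bottle lying in it, cap to +x, should be (carrier x = -20, y = -112, z = 28 mm); axes of the carrier. A cradle is a V-notch in each of two wooden cross-boards (10 mm thick, tops at z = 20 mm) that stand 27 mm to either side of its middle along x; between the boards there is room for fingers beside the bottle down to the base
- cradle2 (a point): Cradle 2 of 5, counted from the carrier's -y side: where the origin of a bottle lying in it, cap to +x, should be (carrier x = -20, y = -56, z = 28 mm); axes of the carrier. 
- cradle3 (a point): Cradle 3 of 5, counted from the carrier's -y side: where the origin of a bottle lying in it, cap to +x, should be (carrier x = -20, y = +0, z = 28 mm); axes of the carrier. 
- cradle4 (a point): Cradle 4 of 5, counted from the carrier's -y side: where the origin of a bottle lying in it, cap to +x, should be (carrier x = -20, y = +56, z = 28 mm); axes of the carrier. Metal rests for the arms of the shut bar stand at y = +-157 to 163, x = -30 to -10 mm, up to z = 44 mm
- cradle5 (a point): Cradle 5 of 5, counted from the carrier's -y side: where the origin of a bottle lying in it, cap to +x, should be (carrier x = -20, y = +112, z = 28 mm); axes of the carrier. At the carrier's y edges stand the bar's metal hinge ears (y = +-167 to 175, x = 38 to 62 mm, up to z = 60 mm); the spring is outside the +y ear (to y = 190 mm).
- keeper (a joint): Keeper bar's angle, rad: 0 = fully shut, down over the bottles; grows as it swings up and back to the carrier's +x side; 1.75 = open stop; above 1.2 it is clear of the cradles. An over-centre spring snaps it shut from below about 0.5 and holds it there, and throws it open from above about 1.1; in between friction holds it. Moving it takes up to 6 N at the grip
- keeper_grip (a point): Middle of the keeper bar's grip: a straight round steel piece 10 mm thick, 52 mm long along the carrier's y, in the raised middle of the bar. It circles the hinge line at 71.8 mm; shut, it is at carrier x = -20, y = 0, z = 66.5 mm, and the rest of the bar (also 10 mm thick) at x = -20, z = 50.5 mm, 2.5 mm above the bottles
- keeper_hinge (a point): A fixed point on the keeper bar's hinge line, midway: carrier x = +50, y = 0, z = 50.5 mm. The hinge line runs along the carrier's y. Two side arms at y = +-160 mm, 70 mm long, carry the bar
- big_bottle: Bystander: full-size amber bottle standing upright, 74 mm in diameter and 248 mm tall; origin at the centre of its underside, z up
- label_roll: Bystander: roll of white labels standing on its end, 84 mm in diameter and 60 mm tall; origin at the centre of its underside, z up
- glue_jar: Bystander: glass jar with a white lid, 60 mm in diameter and 75 mm tall; origin at the centre of its underside, z up
Things that resemble listed ones, but are neither listed nor needed, are in the scene too. Leave any blue or yellow look-alike of the mini1 alone.

How it is judged:
By the outcome, as a careful person would: the job done as asked, in the order asked, and still so for the second after the job is handed in, with the robot touching nothing.
Of mini1, mini2, mini3, mini4, mini5 only 3 to 5 are there at a start; the rules pass over those that are not, and their reading is None.
At some moment in a run one of mini1, mini2, mini3, mini4, mini5 may be knocked a few centimetres aside while the robot is not near it.
It also fails if it takes over 210 s, if anything falls off the work surface, if the arm or the gripper's body presses on something with over 40 N, if the wrist force passes 120 N, or if a joint passes its speed limit or range.

## Working session

There is one attempt and no reset: what is moved stays moved. The work goes in short steps, Python scripts to look and compute and a tool call to move; the robot and the scene stay as the last step left them, time stands still between calls to the robot, and variables do not carry over. Pictures are saved under pics/ and viewed, at most 14 in all, crops included, and the job is handed in when it is done.

Besides the shell and the picture viewer there is one more tool, called as a command line: name --argument value ..., lists and objects as JSON in quotes. arm_command: Moves the arm, as the interface text tells. Its arguments: {"type":"object","properties":{"increments":{"type":"string"},"grip_force":{"type":"number"}},"required":["increments"]}

```bash
ls; mkdir -p pics; cat > h.py <<'E'
import numpy as np, cv2
from plant import robot
from scipy.spatial.transform import Rotation as R
def cm(n):
    m=robot.camera_model(n); return m,np.array(m["rotation"]),np.array(m["eye"])
def ray(n,u,v,z):
    m,Rm,e=cm(n); d=Rm@np.array([(u-m["cx"])/m["fx"],(v-m["cy"])/m["fy"],1.]); return e+d*(z-e[2])/d[2]
def proj(n,p):
    m,Rm,e=cm(n); c=Rm.T@(np.array(p)-e); return np.array([m["fx"]*c[0]/c[2]+m["cx"],m["fy"]*c[1]/c[2]+m["cy"]])
E
python3 - <<'E'
from h import *
for n in("top","scene"):
    cv2.imwrite(f"pics/{n}0.png",robot.read_camera(n)); m=cm(n); print(n,m[0]["fx"],m[2],m[1].round(3).tolist())
print(robot.read_state())
E
```

```text
pics
top 385.40670687392617 [ 0.37009902 -0.01337717  1.09519472] [-2.128, 2.104, -0.209]
scene 441.75415604116336 [1.08945403 0.60608735 0.93437383] [-0.931, -2.548, 1.006]
{'t': 0.1, 'q': array([ 1.08861159e+00,  1.31060534e-01,  1.48917550e+00,  4.65013499e-05,
        1.52299773e+00, -8.54201185e-02]), 'dq': array([ 0.00116712, -0.00020847, -0.00369868, -0.00097315,  0.00075372,
        0.00018046]), 'joint_torque': array([ 1.78083203e-03, -5.61339891e+01, -4.93096840e+01,  7.70715857e-02,
        2.89768173e-02, -2.43247410e-05]), 'tool_pos': array([0.2316179 , 0.55298103, 0.2427045 ]), 'orientation': array([-6.19060417e-01, -3.07947973e+00,  2.45390503e-03]), 'force': array([ 0.12609097,  0.40919404, -0.36934959]), 'wrist_torque': array([ 0.03040144, -0.02214316,  0.02158487]), 'gripper_force': 0.0, 'opening': 0.09308211486622188}
```

View pics/top0.png

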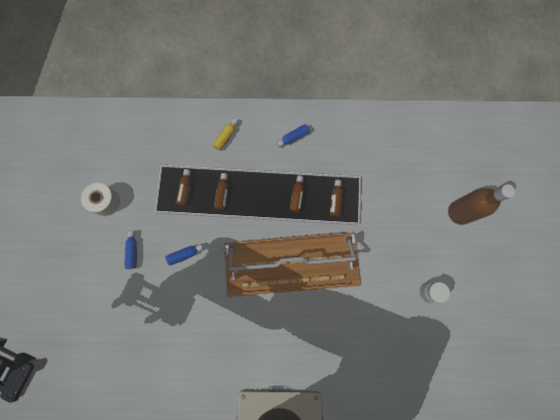

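View pics/scene0.png

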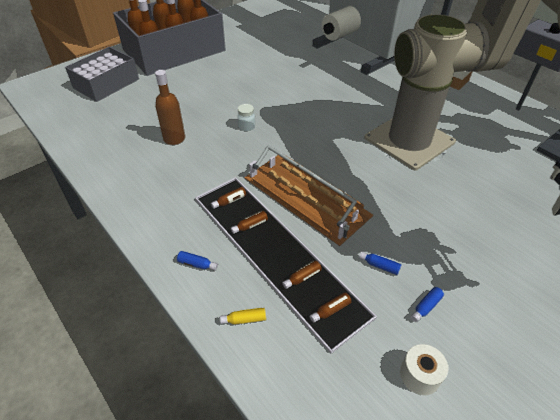

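```bash
sed -i 's/np.array(m\["rotation"\])/R.from_rotvec(m["rotation"]).as_matrix()/' h.py
python3 - <<'E'
from h import *
t=cv2.imread("pics/top0.png"); s=cv2.imread("pics/scene0.png")
print([ (n,cm(n)[1].round(2).tolist()) for n in("top","scene")])
cv2.imwrite("pics/c1.png",cv2.resize(t[155:305,150:370],None,fx=3.6,fy=3.6,interpolation=cv2.INTER_CUBIC))
cv2.imwrite("pics/c2.png",cv2.resize(s[140:355,190:390],None,fx=2.7,fy=2.7,interpolation=cv2.INTER_CUBIC))
for uv in [(161,167),(361,177),(358,222),(156,212)]: print("tray",ray("top",*uv,.012).round(4))
for uv in [(225,243),(357,233),(361,286),(227,297)]: print("car",ray("top",*uv,.01).round(4))
E
```

```text
[('top', [[0.01, -0.98, 0.2], [-1.0, -0.01, 0.0], [-0.0, -0.2, -0.98]]), ('scene', [[-0.77, 0.47, -0.44], [0.64, 0.56, -0.52], [-0.0, -0.68, -0.73]])]
tray [0.7191 0.3551 0.012 ]
tray [ 0.6951 -0.2313  0.012 ]
tray [ 0.5616 -0.219   0.012 ]
tray [0.5843 0.3594 0.012 ]
car [0.4975 0.1581 0.01  ]
car [ 0.5302 -0.2157  0.01  ]
car [ 0.3824 -0.223   0.01  ]
car [0.3485 0.1463 0.01  ]
```

View pics/c1.png

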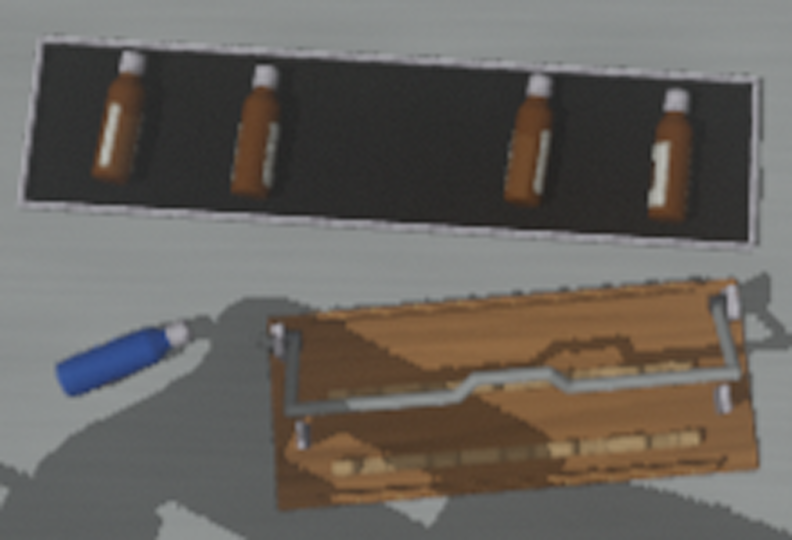

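View pics/c2.png

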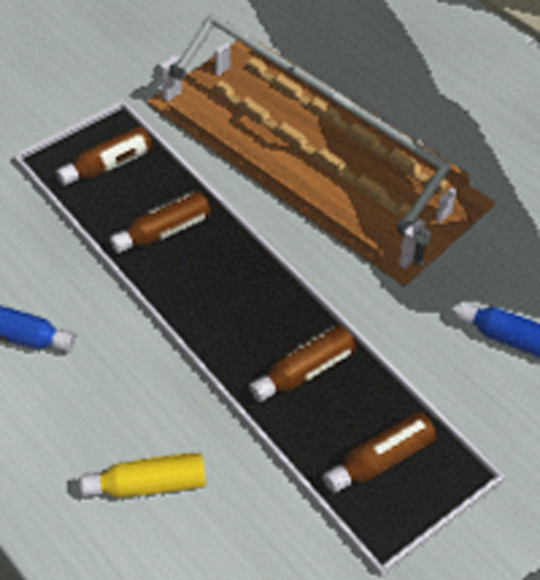

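```bash
cat >> h.py <<'E'
def mid(q): return np.mean(q,axis=0)
def tray_bottles(img,z=.019,T=(.640,.066),yaw=-.041,n="top"):
    "bottles on tray by mask; returns list of (origin xy, yaw)"
    m=np.zeros(img.shape[:2],np.uint8); c,s=np.cos(yaw),np.sin(yaw)
    poly=np.array([proj(n,[T[0]+c*a-s*b,T[1]+s*a+c*b,.012]) for a,b in((-.063,-.286),(.063,-.286),(.063,.286),(-.063,.286))])
    cv2.fillPoly(m,[poly.astype(np.int32)],255)
    fg=((img.max(2).astype(int)>70)&(m>0)).astype(np.uint8)
    out=[]
    for k in cv2.findContours(fg,cv2.RETR_EXTERNAL,cv2.CHAIN_APPROX_NONE)[0]:
        if cv2.contourArea(k)<100: continue
        f=np.zeros_like(m); cv2.drawContours(f,[k],-1,1,-1)
        P=np.array([ray(n,u,v,z)[:2] for v,u in np.argwhere(f)])
        mu=P.mean(0); w,V=np.linalg.eigh(np.cov(P.T)); a=V[:,1]*np.sign(V[0,1])
        t=(P-mu)@a; r=(P-mu)@np.array([-a[1],a[0]]); L=np.ptp(t)
        body=np.abs(t-(t.min()+.037))<.03; off=(np.percentile(r[body],2)+np.percentile(r[body],98))/2
        o=mu+a*((t.min()+t.max())/2-.015)+off*np.array([-a[1],a[0]])
        out.append((o,np.arctan2(a[1],a[0]),L,np.ptp(r)))
    return sorted(out,key=lambda b:-b[0][1])
def prof(img,n,o,yaw,z=.019):
    "whiteness against angle phi about the axis (0 up, + to the bottle's left)"
    a=np.array([np.cos(yaw),np.sin(yaw),0]); l=np.array([-a[1],a[0],0]); e=cm(n)[2]; res={}
    sat=cv2.cvtColor(img,cv2.COLOR_BGR2HSV)[:,:,1].astype(np.float32)
    for d in range(-150,151,10):
        nn=np.cos(np.radians(d))*np.array([0,0,1])+np.sin(np.radians(d))*l
        v=[];vis=0
        for s in np.r_[-.022:-.013:4j,.013:.022:4j]:
            p=np.r_[o,z]+s*a+.015*nn; q=e-p; vis=nn@q/np.linalg.norm(q)
            u=proj(n,p); v.append(cv2.getRectSubPix(sat,(1,1),tuple(u.astype(float)))[0,0])
        if vis>.12: res[d]=int(np.mean(v))
    return res
def grip_angle(n,u,v,C,yaw):
    "bar angle from the pixel of the grip's middle"
    m,Rm,e=cm(n); c,s=np.cos(yaw),np.sin(yaw); best=[]
    for t in np.linspace(0,1.75,176):
        b=t+np.arctan2(16,70); x=.05-.0718*np.cos(b); zz=.0505+.0718*np.sin(b)
        best.append((np.hypot(*(proj(n,[C[0]+c*x,C[1]+s*x,zz])-[u,v])),t,x,zz))
    return min(best)
E
python3 - <<'E'
from h import *
t=cv2.imread("pics/top0.png"); s=cv2.imread("pics/scene0.png")
B=tray_bottles(t)
for o,y,L,w in B:
    print(o.round(4),round(y,3),L.round(3),w.round(3)); print(" top",prof(t,"top",o,y)); print(" sc ",prof(s,"scene",o,y))
print(tray_bottles(s,n="scene"))
C=(.4397,-.0336)
print(grip_angle("top",150+515/3.6,155+378/3.6,C,.087))
print(grip_angle("scene",190+330/2.7,140+92/2.7,C,.087))
st=robot.read_state(); print(R.from_rotvec(st["orientation"]).as_matrix().round(3).tolist())
E
```

```text
[0.6447 0.2874] -0.134 0.106 0.026
 top {-90: 78, -80: 85, -70: 93, -60: 103, -50: 114, -40: 123, -30: 128, -20: 98, -10: 53, 0: 36, 10: 47, 20: 92, 30: 110, 40: 72, 50: 35, 60: 18}
 sc  {-50: 133, -40: 158, -30: 173, -20: 170, -10: 119, 0: 58, 10: 50, 20: 91, 30: 179, 40: 184, 50: 186, 60: 182, 70: 175, 80: 156, 90: 117, 100: 75}
[0.6335 0.1752] -0.081 0.106 0.032
 top {-90: 18, -80: 20, -70: 25, -60: 34, -50: 57, -40: 104, -30: 132, -20: 139, -10: 143, 0: 145, 10: 147, 20: 147, 30: 141, 40: 125, 50: 102, 60: 73, 70: 53}
 sc  {-50: 53, -40: 69, -30: 99, -20: 156, -10: 184, 0: 184, 10: 182, 20: 174, 30: 164, 40: 176, 50: 193, 60: 177, 70: 109, 80: 67, 90: 64, 100: 68}
[ 0.63   -0.0425] -0.146 0.108 0.03
 top {-80: 37, -70: 38, -60: 39, -50: 39, -40: 54, -30: 104, -20: 143, -10: 148, 0: 149, 10: 150, 20: 151, 30: 151, 40: 145, 50: 127, 60: 105, 70: 76, 80: 58}
 sc  {-40: 54, -30: 73, -20: 107, -10: 161, 0: 195, 10: 194, 20: 188, 30: 177, 40: 173, 50: 182, 60: 195, 70: 169, 80: 113, 90: 76, 100: 60, 110: 53}
[ 0.618  -0.1542] -0.117 0.108 0.029Traceback (most recent call last):
  File "<stdin>", line 5, in <module>
  File "h.py", line 37, in prof
    u=proj(n,p); v.append(cv2.getRectSubPix(sat,(1,1),tuple(u.astype(float)))[0,0])
  File "h.py", line 9, in proj
    m,Rm,e=cm(n); c=Rm.T@(np.array(p)-e); return np.array([m["fx"]*c[0]/c[2]+m["cx"],m["fy"]*c[1]/c[2]+m["cy"]])
           ~~^^^
  File "h.py", line 5, in cm
    m=robot.camera_model(n); return m,R.from_rotvec(m["rotation"]).as_matrix(),np.array(m["eye"])
ValueError: time passes only in moves, steps and waits
```

```bash
python3 - <<'E'
s=open('h.py').read()
s=s.replace('''def cm(n):
    m=''','''from functools import lru_cache
@lru_cache
def cm(n):
    m=''').replace("(img.max(2).astype(int)>70)&","((img.max(2).astype(int)>70)|(img[:,:,2].astype(int)-img[:,:,0]>18))&")
open('h.py','w').write(s)
E
cat > run.py <<'E'
from h import *
t=cv2.imread("pics/top0.png"); s=cv2.imread("pics/scene0.png")
for o,y,L,w in tray_bottles(t):
    print(o.round(4),round(y,3),L.round(3),w.round(3)); print(" top",prof(t,"top",o,y)); print(" sc ",prof(s,"scene",o,y))
print([(o.round(3).tolist(),y,L,w) for o,y,L,w in tray_bottles(s,n="scene")])
C=(.4397,-.0336)
print(grip_angle("top",150+515/3.6,155+378/3.6,C,.087))
print(grip_angle("scene",190+330/2.7,140+92/2.7,C,.087))
st=robot.read_state(); print(R.from_rotvec(st["orientation"]).as_matrix().round(3).tolist())
E
python3 run.py
```

```text
[0.6437 0.2862] -0.124 0.108 0.029
 top {-90: 63, -80: 75, -70: 86, -60: 96, -50: 108, -40: 118, -30: 126, -20: 119, -10: 70, 0: 36, 10: 31, 20: 58, 30: 103, 40: 105, 50: 74, 60: 50}
 sc  {-50: 88, -40: 125, -30: 161, -20: 175, -10: 159, 0: 79, 10: 46, 20: 51, 30: 144, 40: 185, 50: 185, 60: 187, 70: 180, 80: 173, 90: 158, 100: 142}
[0.6325 0.1753] -0.081 0.108 0.032
 top {-90: 15, -80: 18, -70: 22, -60: 31, -50: 54, -40: 104, -30: 132, -20: 139, -10: 144, 0: 145, 10: 147, 20: 147, 30: 141, 40: 124, 50: 100, 60: 72, 70: 53}
 sc  {-50: 53, -40: 68, -30: 100, -20: 159, -10: 183, 0: 185, 10: 182, 20: 174, 30: 165, 40: 176, 50: 193, 60: 174, 70: 104, 80: 61, 90: 58, 100: 62}
[ 0.6288 -0.0423] -0.143 0.11 0.03
 top {-80: 34, -70: 34, -60: 34, -50: 34, -40: 50, -30: 101, -20: 144, -10: 148, 0: 149, 10: 150, 20: 150, 30: 150, 40: 145, 50: 127, 60: 103, 70: 75, 80: 58}
 sc  {-40: 55, -30: 69, -20: 102, -10: 156, 0: 195, 10: 194, 20: 188, 30: 178, 40: 173, 50: 183, 60: 195, 70: 163, 80: 106, 90: 67, 100: 53, 110: 47}
[ 0.6166 -0.155 ] -0.104 0.11 0.03
 top {-70: 79, -60: 92, -50: 105, -40: 119
[... 337 characters left out ...]
1), np.float64(0.03219924149868214)), ([0.619, 0.262], np.float64(-1.094832983138252), np.float64(0.22000528207163614), np.float64(0.13715876530443408)), ([0.623, -0.041], np.float64(-0.11933551633857503), np.float64(0.1121854087961558), np.float64(0.03970204634599554)), ([0.613, -0.153], np.float64(-0.08725434892485694), np.float64(0.10969731835869936), np.float64(0.040907957272723866))]
(np.float64(0.17338349181816232), np.float64(0.67), np.float64(0.005071570796662789), np.float64(0.10650603761489216))
(np.float64(2.0640161016210374), np.float64(0.06), np.float64(-0.018909534460161595), np.float64(0.07066720259440566))
[[-0.922, 0.386, -0.001], [0.386, 0.922, -0.001], [0.0, -0.002, -1.0]]
```

```bash
cat > run2.py <<'E'
from h import *
t=cv2.imread("pics/top0.png"); s=cv2.imread("pics/scene0.png")
def tri(a,b):
    A=[];y=[]
    for n,(u,v) in(("top",a),("scene",b)):
        e=cm(n)[2]; d=ray(n,u,v,0)-e; d/=np.linalg.norm(d); P=np.eye(3)-np.outer(d,d); A.append(P); y.append(P@e)
    A=np.vstack(A);y=np.hstack(y); x=np.linalg.lstsq(A,y,rcond=None)[0]; return x.round(4),np.linalg.norm(A@x-y).round(4)
p=lambda x,y:(150+x/3.6,155+y/3.6); q=lambda x,y:(190+x/2.7,140+y/2.7)
print(tri(p(290,410),q(445,165)),tri(p(738,375),q(212,20)))
print(tri(p(515,378),q(330,90)))
def crop(img,n,o,k):
    u=proj(n,[*o,.02]); return cv2.resize(cv2.getRectSubPix(img,(36,44),tuple(u)),None,fx=k,fy=k,interpolation=cv2.INTER_CUBIC)
os_=[b[0] for b in tray_bottles(t)]
im=np.vstack([np.hstack([crop(i,n,o,5) for o in os_]) for i,n in((t,"top"),(s,"scene"))])
cv2.imwrite("pics/c3.png",im); print(im.shape)
E
python3 run2.py
```

```text
(array([0.4198, 0.1294, 0.0927]), np.float64(0.0027)) (array([ 0.4483, -0.1925,  0.0864]), np.float64(0.0037))
(array([ 0.4387, -0.0251,  0.0956]), np.float64(0.0146))
(440, 720, 3)
```

View pics/c3.png

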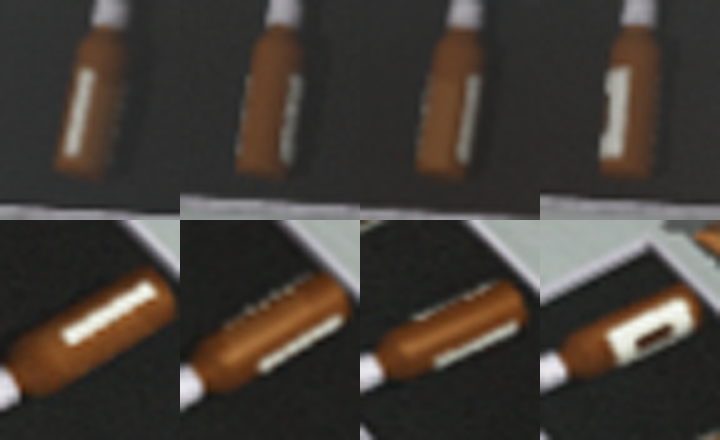

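```bash
cat > run3.py <<'E'
from h import *
t=cv2.imread("pics/top0.png"); s=cv2.imread("pics/scene0.png")
for i,(o,y,L,w) in enumerate(tray_bottles(t)):
  for n,img in(("top",t),("scene",s)):
    a=np.array([np.cos(y),np.sin(y),0]); l=np.array([-a[1],a[0],0]); m,Rm,e=cm(n); v=e-np.r_[o,.019]; c=np.cross(a,v); c*=np.sign(c[1])/np.linalg.norm(c)
    up=np.cross(c,a); up*=np.sign(up[2])
    out=[]
    for r in np.arange(-.019,.0191,.001):
        out.append(int(np.mean([cv2.getRectSubPix(img[:,:,0],(1,1),tuple(proj(n,np.r_[o,.019]+a*k+c*r)))[0,0] for k in np.r_[-.022:.022:23j]])))
    print("ABCD"[i],n,"tilt",np.degrees(np.arctan2(up@l,up[2])).round(),"max@",out)
E
python3 run3.py
```

```text
A top tilt -17.0 max@ [44, 45, 47, 48, 48, 46, 44, 44, 44, 45, 45, 45, 46, 46, 46, 47, 47, 48, 53, 65, 84, 106, 127, 145, 157, 160, 155, 142, 120, 91, 65, 50, 46, 46, 47, 47, 48, 48, 48]
A scene tilt 22.0 max@ [30, 29, 27, 25, 24, 23, 22, 22, 22, 24, 29, 44, 71, 108, 144, 169, 179, 181, 177, 159, 122, 78, 47, 37, 36, 35, 33, 32, 31, 31, 31, 30, 30, 30, 30, 30, 31, 31, 31]
B top tilt -11.0 max@ [41, 46, 53, 62, 72, 82, 89, 92, 91, 84, 73, 59, 47, 41, 39, 39, 39, 39, 39, 40, 41, 41, 41, 41, 41, 41, 41, 42, 42, 44, 47, 50, 53, 57, 58, 55, 50, 46, 45]
B scene tilt 27.0 max@ [27, 28, 30, 37, 46, 56, 58, 49, 37, 28, 27, 28, 29, 31, 33, 36, 40, 45, 51, 55, 57, 55, 49, 42, 35, 29, 26, 32, 49, 78, 112, 139, 148, 133, 100, 63, 37, 27, 27]
C top tilt -0.0 max@ [36, 38, 42, 52, 65, 80, 93, 103, 108, 104, 91, 73, 55, 43, 39, 39, 41, 42, 43, 44, 44, 44, 44, 44, 43, 43, 43, 43, 43, 44, 47, 50, 53, 55, 56, 52, 47, 43, 42]
C scene tilt 38.0 max@ [30, 34, 40, 48, 57, 63, 57, 44, 30, 23, 22, 23, 25, 27, 30, 35, 40, 44, 48, 49, 47, 43, 38, 32, 27, 25, 27, 36, 52, 73, 96, 116, 126, 120, 100, 72, 46, 31, 26]
D top tilt 6.0 max@ [41, 42, 42, 43, 43, 42, 41, 40, 40, 40, 40, 40, 41, 41, 41, 41, 42, 43, 49, 60, 80, 103, 124, 142, 157, 165, 165, 161, 156, 146, 132, 112, 93, 79, 65, 54, 45, 43, 43]
D scene tilt 41.0 max@ [34, 33, 33, 32, 31, 29, 27, 26, 26, 28, 33, 46, 67, 95, 127, 158, 179, 189, 191, 189, 188, 185, 178, 164, 143, 116, 93, 80, 76, 76, 80, 85, 91, 94, 87, 72, 53, 39, 32]
```

```bash
cat >> h.py <<'E'
def wrap(a,p=2*np.pi): return (a+p/2)%p-p/2
def to(x,y,z,yaw,half=True):
    "shift in tool axes (mm) and turn for TCP at x,y,z with tool y along world yaw (mod pi)"
    s=robot.read_state(); M=R.from_rotvec(s["orientation"]).as_matrix()
    d=M.T@(np.array([x,y,z])-s["tool_pos"])*1e3; cur=np.arctan2(M[1,1],M[0,1])
    print("shift",d.round(1),"turn",round(float(-wrap(yaw-cur,np.pi if half else 2*np.pi)),3),"q6",round(float(s["q"][5]),2),"F",np.round(s["force"],1),"tcp",s["tool_pos"].round(4),"op",round(s["opening"],4),"t",round(s["t"],1))
C=np.array([.4397,-.0336]); CY=.088
def car(x,y): c,s=np.cos(CY),np.sin(CY); return C+np.array([c*x-s*y,s*x+c*y])
E
python3 - <<'E'
from h import *
print(ray("top",150+513/3.6,155+377/3.6,.105), car(.003,0))
to(*car(.002,0),.18,CY)
E
```

```text
[ 0.44537007 -0.03136175  0.105     ] [ 0.44268839 -0.03333634]
shift [-420.4 -459.6   63.4] turn 1.086 q6 -0.09 F [ 0.1  0.4 -0.4] tcp [0.2316 0.553  0.2427] op 0.0931 t 0.1
```

arm_command --increments "0.3 -170 -186 10 0.45;0.3 -170 -186 10 0.45;0.3 -170 -186 10 0.45;0.3 -170 -186 10 0.45;0.3 -170 -186 10 0.45" --grip_force 10

```text
t: 0.6
tool_pos: [0.316, 0.3163, 0.2332]
orientation: [-1.29, -2.864, 0.001]
force: [0.7, -0.4, -0.7]
opening: 0.0655
gripper_force: 0.0
```

```bash
python3 -c "
from h import *
to(.444,-.0325,.18,CY)"
```

```text
shift [-346.  -135.2   53.3] turn 0.636 q6 -0.05 F [ 0.7 -0.4 -0.7] tcp [0.316  0.3163 0.2332] op 0.0655 t 0.6
```

arm_command --increments "0.4 -346 -135 53 0.636;0.4 -346 -135 53 0.636;0.4 -346 -135 53 0.636;0.4 -346 -135 53 0.636;0.4 -346 -135 53 0.636"

```text
t: 1.1
tool_pos: [0.4014, 0.0839, 0.1981]
orientation: [2.128, 2.311, 0.001]
force: [1.3, 0.7, 0.3]
opening: 0.056
gripper_force: 0.0
```

```bash
python3 -c "
from h import *
to(.444,-.0325,.18,CY)"
```

```text
shift [-119.5   32.8   18.1] turn -0.006 q6 -0.0 F [1.3 0.7 0.3] tcp [0.4014 0.0839 0.1981] op 0.056 t 1.1
```

arm_command --increments "0.4 -119.5 33 18 0;0.4 -119.5 33 18 0;0.4 -119.5 33 18 0;0.4 -119.5 33 53 0;0.4 -119.5 33 88 0"

```text
t: 1.6
tool_pos: [0.4456, -0.0316, 0.1101]
orientation: [2.123, 2.313, 0.002]
force: [0.8, 0.1, -0.8]
opening: 0.0561
gripper_force: 0.0
```

arm_command --increments "0.4 0 0 0 0;0.75 0 0 0 0;1 0 0 0 0;1 0 0 0 0;1 0 0 0 0" --grip_force 12

```text
t: 2.1
tool_pos: [0.4458, -0.0302, 0.112]
orientation: [2.119, 2.316, 0.002]
force: [-0.0, -0.6, 1.0]
opening: 0.0284
gripper_force: 0.0
```

arm_command --increments "1 0 0 0 0;1 0 0 0 0;1 0 0 0 0"

```text
t: 2.4
tool_pos: [0.4452, -0.0302, 0.1107]
orientation: [2.121, 2.316, 0.001]
force: [1.6, 0.4, 0.2]
opening: 0.0095
gripper_force: 12.0
```

```bash
python3 -c "
from h import *
to(.444,-.0325,.11,CY)
cv2.imwrite('pics/g.png',cv2.resize(robot.read_camera('scene')[100:280,200:420],None,fx=2.5,fy=2.5))"
```

```text
shift [-2.2 -1.4  0.7] turn 0.0 q6 -0.27 F [1.6 0.4 0.2] tcp [ 0.4452 -0.0302  0.1107] op 0.0095 t 2.4
```

View pics/g.png

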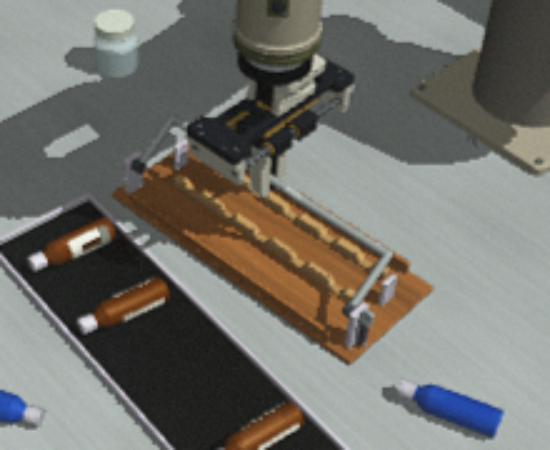

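arm_command --increments "1 0 6.5 -5 0;1 0 13.7 -9.1 0;1 0 21 -12.3 0;1 0 28.5 -14.7 0;1 0 36.5 -16.3 0"

```text
t: 2.95
tool_pos: [0.4821, -0.027, 0.1272]
orientation: [2.121, 2.317, 0.001]
force: [-0.8, 0.0, 0.4]
opening: 0.0095
gripper_force: 12.0
```

arm_command --increments "1 0 8.5 -0.6 0;1 0 17.5 0 0;1 0 26 1.3 0;1 0 34 3.5 0;1 0 34 3.5 0"

```text
t: 3.45
tool_pos: [0.5162, -0.024, 0.1228]
orientation: [2.121, 2.317, 0.001]
force: [5.0, -0.8, -1.9]
opening: 0.0097
gripper_force: 12.0
```

arm_command --increments "0.5 0 0 0 0;0.5 0 0 0 0;0.5 0 0 0 0;0.5 0 0 -40 0;0.5 0 0 -80 0"

```text
t: 3.95
tool_pos: [0.513, -0.0239, 0.2026]
orientation: [-2.119, -2.314, 0.004]
force: [1.6, -0.5, -0.1]
opening: 0.0442
gripper_force: 0.0
```

```bash
python3 -c "
from h import *
t=robot.read_camera('top');s=robot.read_camera('scene')
cv2.imwrite('pics/t1.png',t);cv2.imwrite('pics/s1.png',s)
B=tray_bottles(t); [print(b[0].round(4),round(b[1],3),b[2:]) for b in B]
o,y=B[-2][0],B[-2][1]; to(*o,.08,y+np.pi/2)
cv2.imwrite('pics/g2.png',cv2.resize(s[100:280,200:420],None,fx=2.5,fy=2.5))"
```

```text
[0.6437 0.2862] -0.124 (np.float64(0.10804332422246814), np.float64(0.029297453092407312))
[0.6325 0.1753] -0.081 (np.float64(0.10752325700478838), np.float64(0.031716979732097604))
[ 0.6341 -0.0464] 1.542 (np.float64(0.30068829822482557), np.float64(0.12973617752262573))
shift [189.3 130.6 130.7] turn -1.402 q6 -0.23 F [ 1.8 -0.   1.4] tcp [ 0.5178 -0.0245  0.2099] op 0.0463 t 4.0
```

View pics/g2.png

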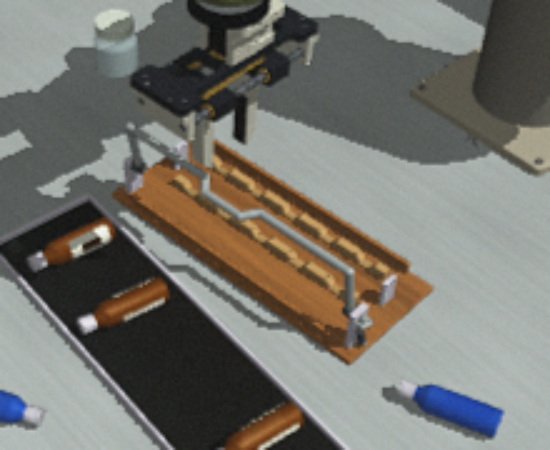

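```bash
cat >> h.py <<'E'
def at(o,yaw,da,dl,z):
    a=np.array([np.cos(yaw),np.sin(yaw)]); l=np.array([-a[1],a[0]]); p=np.array(o)+a*da+l*dl
    to(*p,z,yaw+np.pi/2)
E
python3 -c "
from h import *
at((.6166,-.155),-.104,.002,.008,.085)"
```

```text
shift [-130.9   89.2  126. ] turn -1.379 q6 -0.23 F [ 1.8 -0.   1.4] tcp [ 0.5178 -0.0245  0.2099] op 0.0463 t 4.0
```

arm_command --increments "1 -65 45 20 -0.7;1 -131 89 20 -1.379;1 -131 89 20 -1.379;1 -131 89 20 -1.379;1 -131 89 20 -1.379"

```text
t: 4.55
tool_pos: [0.615, -0.1487, 0.1814]
orientation: [-1.119, -2.933, 0.001]
force: [0.4, 0.4, 0.3]
opening: 0.0111
gripper_force: 0.0
```

```bash
python3 -c "
from h import *
at((.6166,-.155),-.104,.002,.008,.085)"
```

```text
shift [-2.5  4.2 96.4] turn -0.625 q6 -1.16 F [0.4 0.4 0.3] tcp [ 0.615  -0.1487  0.1814] op 0.0111 t 4.5
```

arm_command --increments "1 -2.5 4 96 -0.625;1 -2.5 4 96 -0.625;1 -2.5 4 96 -0.625;1 -2.5 4 96 -0.625;1 -2.5 4 96 -0.625"

```text
t: 5.05
tool_pos: [0.6187, -0.1452, 0.0861]
orientation: [-0.164, -3.135, -0.001]
force: [1.0, 0.1, 0.1]
opening: 0.0004
gripper_force: 0.0
```

```bash
python3 -c "
from h import *
at((.6166,-.155),-.104,.002,.008,.0605)
M=R.from_rotvec(robot.read_state()['orientation']).as_matrix().round(2);print(M.tolist())"
```

```text
shift [-0.9 -1.9 25.6] turn -0.001 q6 -1.78 F [1.  0.1 0.1] tcp [ 0.6187 -0.1452  0.0861] op 0.0004 t 5.0
[[-0.99, 0.1, -0.0], [0.1, 0.99, 0.0], [0.0, 0.0, -1.0]]
```

arm_command --increments "1 -1 -2 20 0;1 -1 -2 25.5 0;1 -1 -2 26.5 0;1 -1 -2 27 0;1 -1 -2 27 0"

```text
t: 5.55
tool_pos: [0.6209, -0.1476, 0.061]
orientation: [0.17, 3.136, -0.0]
force: [1.0, 0.2, 0.2]
opening: 0.0008
gripper_force: 0.0
```

arm_command --increments "1 0 0 1 0;1 0 0 1 0"

```text
t: 5.75
tool_pos: [0.6207, -0.1476, 0.0596]
orientation: [0.169, 3.136, -0.0]
force: [0.3, 0.4, -1.0]
opening: 0.0002
gripper_force: 0.0
```

arm_command --increments "1 0 0 1 0;1 0 0 1 0"

```text
t: 5.95
tool_pos: [0.6208, -0.1476, 0.059]
orientation: [0.169, 3.136, -0.0]
force: [-2.6, 0.8, 4.1]
opening: 0.0004
gripper_force: 2.0
```

arm_command --increments "1 0 -8 0 0;1 0 -16 0 0;1 0 -24 0 0;1 0 -32 0 0;1 0 -38 0 0"

```text
t: 6.45
tool_pos: [0.6162, -0.1859, 0.058]
orientation: [-0.17, -3.137, 0.0]
force: [0.4, 0.3, -0.1]
opening: 0.0004
gripper_force: 0.0
```

arm_command --increments "1 0 0 -15 0;1 0 0 -60 0;1 0 80 -90 0;1 0 130 -90 0;1 0 130 -90 0"

```text
t: 6.95
tool_pos: [0.6312, -0.0534, 0.151]
orientation: [0.168, 3.134, 0.001]
force: [0.0, 0.2, 0.1]
opening: 0.0003
gripper_force: 0.0
```

```bash
cat > look.py <<'E'
from h import *
import sys
k=sys.argv[1]
t=robot.read_camera('top');s=robot.read_camera('scene')
cv2.imwrite(f'pics/t{k}.png',t);cv2.imwrite(f'pics/s{k}.png',s)
T=tray_bottles(t)
for o,y,L,w in T:
    print(o.round(4),round(y,3),L.round(3),w.round(3))
    if L<.12: print("  T",prof(t,"top",o,y),"\n  S",prof(s,"scene",o,y))
print([(o.round(3).tolist(),round(y,2),L.round(3)) for o,y,L,w in tray_bottles(s,n="scene")])
E
python3 look.py 2 | tee look.txt
```

```text
[0.6437 0.2863] -0.123 0.108 0.029
  T {-90: 64, -80: 76, -70: 87, -60: 98, -50: 108, -40: 117, -30: 125, -20: 117, -10: 69, 0: 35, 10: 32, 20: 59, 30: 103, 40: 103, 50: 71, 60: 46} 
  S {-50: 95, -40: 131, -30: 158, -20: 176, -10: 155, 0: 77, 10: 43, 20: 49, 30: 147, 40: 184, 50: 183, 60: 185, 70: 180, 80: 173, 90: 157, 100: 140}
[0.6324 0.1753] -0.081 0.108 0.032
  T {-90: 17, -80: 19, -70: 24, -60: 31, -50: 54, -40: 103, -30: 131, -20: 136, -10: 140, 0: 144, 10: 146, 20: 146, 30: 140, 40: 121, 50: 98, 60: 71, 70: 52} 
  S {-50: 52, -40: 71, -30: 102, -20: 154, -10: 181, 0: 186, 10: 183, 20: 173, 30: 165, 40: 175, 50: 192, 60: 173, 70: 102, 80: 59, 90: 53, 100: 57}
[0.6241 0.0648] -0.206 0.134 0.042
[ 0.6147 -0.0395] -0.229 0.082 0.033
  T {-80: 73, -70: 69, -60: 67, -50: 69, -40: 81, -30: 119, -20: 150, -10: 154, 0: 152, 10: 153, 20: 155, 30: 151, 40: 141, 50: 117, 60: 86, 70: 65, 80: 53} 
  S {-40: 76, -30: 95, -20: 132, -10: 178, 0: 197, 10: 194, 20: 189, 30: 180, 40: 180, 50: 190, 60: 191, 70: 157, 80: 107, 90: 66, 100: 43, 110: 30, 120: 25}
[ 0.6828 -0.0892] 1.406 0.092 0.032
  T {-60: 34, -50: 34, -40: 33, -30: 32, -20: 30, -10: 29, 0: 27, 10: 25, 20: 24, 30: 27, 40: 32, 50: 32, 60: 28, 70: 24, 80: 29, 90: 34} 
  S {-90: 21, -80: 24, -70: 23, -60: 22, -50: 17, -40: 19, -30: 24, -20: 22, -10: 18, 0: 21, 10: 25, 20: 21, 30: 18, 40: 19, 50: 22, 60: 21}
[ 0.6152 -0.1615] -0.105 0.13 0.093
[([0.638, 0.288], np.float64(-0.13), np.float64(0.113)), ([0.618, 0.262], np.float64(-1.1), np.float64(0.22)), ([0.623, -0.041], np.float64(-0.12), np.float64(0.112)), ([0.611, -0.175], np.float64(-0.07), np.float64(0.107))]
```

```bash
python3 -c "
from h import *
s=cv2.imread('pics/s2.png'); s0=cv2.imread('pics/s1.png')
for im in (s,s0):
  B=tray_bottles(im,n='scene'); 
  for b in (B[0],B[-2],B[-1]): print(b[0].round(4),round(b[1],3),prof(im,'scene',b[0],b[1]))
"
```

```text
[0.6383 0.2878] -0.126 {-50: 116, -40: 143, -30: 167, -20: 177, -10: 122, 0: 33, 10: 9, 20: 38, 30: 171, 40: 186, 50: 183, 60: 184, 70: 178, 80: 166, 90: 131, 100: 98}
[ 0.6229 -0.0408] -0.119 {-40: 48, -30: 68, -20: 117, -10: 183, 0: 204, 10: 198, 20: 188, 30: 178, 40: 179, 50: 192, 60: 196, 70: 142, 80: 70, 90: 31, 100: 20, 110: 20}
[ 0.6108 -0.1748] -0.068 {-40: 32, -30: 31, -20: 31, -10: 35, 0: 35, 10: 27, 20: 20, 30: 13, 40: 15, 50: 33, 60: 134, 70: 206, 80: 194, 90: 181, 100: 172, 110: 154, 120: 136}
[0.6383 0.2878] -0.127 {-50: 114, -40: 145, -30: 167, -20: 181, -10: 125, 0: 35, 10: 10, 20: 39, 30: 169, 40: 184, 50: 185, 60: 185, 70: 179, 80: 166, 90: 132, 100: 100}
[ 0.6229 -0.0407] -0.119 {-40: 45, -30: 66, -20: 116, -10: 183, 0: 204, 10: 196, 20: 186, 30: 175, 40: 178, 50: 193, 60: 193, 70: 140, 80: 70, 90: 31, 100: 19, 110: 19}
[ 0.6125 -0.1536] -0.083 {-40: 113, -30: 134, -20: 167, -10: 188, 0: 190, 10: 152, 20: 78, 30: 26, 40: 21, 50: 22, 60: 28, 70: 39, 80: 38, 90: 32, 100: 30, 110: 30, 120: 28}
```

arm_command --increments "0.55 0 200 -40 0;0.55 0 200 -40 0;0.55 0 200 -40 0;0.55 0 200 -40 0;0.55 0 200 -40 0"

```text
t: 7.55
tool_pos: [0.6524, 0.1482, 0.1906]
orientation: [0.161, 3.135, 0.004]
force: [0.5, -0.2, 0.2]
opening: 0.0359
gripper_force: 0.0
```

```bash
python3 look.py 3 | tail -7; python3 -c "
from h import *
at((.6150,-.1745),-.09,.003,0,.08)"
```

```text
[ 0.6278 -0.0423] -0.139 0.111 0.03
  T {-80: 39, -70: 35, -60: 32, -50: 32, -40: 48, -30: 101, -20: 155, -10: 160, 0: 160, 10: 160, 20: 161, 30: 161, 40: 156, 50: 138, 60: 113, 70: 85, 80: 68} 
  S {-40: 51, -30: 66, -20: 97, -10: 162, 0: 210, 10: 203, 20: 194, 30: 182, 40: 178, 50: 192, 60: 205, 70: 172, 80: 107, 90: 63, 100: 48, 110: 44}
[ 0.6138 -0.1757] -0.109 0.11 0.031
  T {-70: 32, -60: 31, -50: 30, -40: 27, -30: 27, -20: 30, -10: 35, 0: 36, 10: 29, 20: 25, 30: 25, 40: 35, 50: 66, 60: 119, 70: 117, 80: 101} 
  S {-30: 37, -20: 47, -10: 59, 0: 72, 10: 67, 20: 62, 30: 56, 40: 51, 50: 71, 60: 148, 70: 200, 80: 192, 90: 184, 100: 178, 110: 167, 120: 148}
[([0.638, 0.288], np.float64(-0.13), np.float64(0.113)), ([0.618, 0.262], np.float64(-1.11), np.float64(0.22)), ([0.623, -0.041], np.float64(-0.12), np.float64(0.112)), ([0.611, -0.174], np.float64(-0.09), np.float64(0.107))]
shift [   0.4 -320.4  109. ] turn -0.015 q6 -1.33 F [-0.5 -0.9 -0.3] tcp [0.652  0.1438 0.1889] op 0.0405 t 7.7
```

arm_command --increments "0.55 1 -320 100 -0.005;0.55 1 -320 100 -0.005;0.55 1 -320 100 -0.005;0.55 1 -320 100 -0.005;0.55 1 -320 100 -0.005"

```text
t: 8.15
tool_pos: [0.6238, -0.0983, 0.1128]
orientation: [-0.164, -3.136, 0.001]
force: [0.7, -1.0, -0.5]
opening: 0.0421
gripper_force: 0.0
```

arm_command --increments "0.55 0 -72 0 0;0.55 0 -72 0 0;0.55 0 -72 0 0"

```text
t: 8.45
tool_pos: [0.616, -0.1718, 0.1131]
orientation: [-0.172, -3.136, 0.002]
force: [0.1, -0.0, -0.6]
opening: 0.0416
gripper_force: 0.0
```

```bash
python3 -c "
from h import *
at((.6132,-.1750),-.10,.003,0,.0315)"
```

```text
shift [-0.7 -3.4 81.6] turn -0.009 q6 -1.81 F [ 0.1 -0.  -0.6] tcp [ 0.616  -0.1718  0.1131] op 0.0416 t 8.4
```

arm_command --increments "0.55 -0.7 -3.4 40 -0.009;0.55 -0.7 -3.4 40 -0.009;0.55 -0.7 -3.4 40 -0.009"

```text
t: 8.75
tool_pos: [0.6168, -0.1692, 0.0726]
orientation: [-0.148, -3.135, -0.002]
force: [0.3, 0.1, -0.0]
opening: 0.0418
gripper_force: 0.0
```

```bash
python3 -c "
from h import *
at((.6132,-.1750),-.10,.003,0,.0315)"
```

```text
shift [-0.1 -6.2 41.1] turn 0.005 q6 -1.82 F [ 0.3  0.1 -0. ] tcp [ 0.6168 -0.1692  0.0726] op 0.0418 t 8.8
```

arm_command --increments "0.55 0 0 0 0;0.55 0 0 0 0"

```text
t: 8.95
tool_pos: [0.6195, -0.1694, 0.0756]
orientation: [0.146, 3.136, -0.001]
force: [-0.0, -0.9, -0.7]
opening: 0.042
gripper_force: 0.0
```

arm_command --increments "0.55 0 0 0 0"

```text
t: 9.05
tool_pos: [0.6194, -0.1694, 0.0753]
orientation: [0.146, 3.136, -0.001]
force: [1.0, -0.8, 0.8]
opening: 0.0419
gripper_force: 0.0
```

arm_command --increments "0.55 0 0 0 0"

```text
t: 9.15
tool_pos: [0.619, -0.1694, 0.0746]
orientation: [0.147, 3.137, -0.001]
force: [0.4, -0.2, -0.5]
opening: 0.0416
gripper_force: 0.0
```

```bash
python3 -c "
from h import *
at((.6132,-.1750),-.10,.003,0,.0315)"
```

```text
shift [ 2.3 -6.1 43.1] turn 0.007 q6 -1.82 F [ 0.4 -0.2 -0.5] tcp [ 0.619  -0.1694  0.0746] op 0.0416 t 9.2
```

arm_command --increments "0.55 2 -6 15 0;0.55 2 -6 15 0;0.55 2 -6 15 0;0.55 2 -6 15 0"

```text
t: 9.55
tool_pos: [0.6157, -0.1753, 0.0584]
orientation: [-0.148, -3.138, -0.0]
force: [0.5, 0.1, -0.4]
opening: 0.0415
gripper_force: 0.0
```

```bash
python3 -c "
from h import *
at((.6132,-.1750),-.10,.003,0,.0315)"
```

```text
shift [-0.5  0.  26.9] turn 0.006 q6 -1.83 F [ 0.5  0.1 -0.4] tcp [ 0.6157 -0.1753  0.0584] op 0.0415 t 9.6
```

arm_command --increments "0.55 0 0 14 0;0.55 0 0 27 0;0.55 0 0 27 0;0.55 0 0 27 0;0.55 0 0 27 0"

```text
t: 10.05
tool_pos: [0.6153, -0.175, 0.0308]
orientation: [-0.147, -3.137, -0.001]
force: [-0.8, -0.3, 0.0]
opening: 0.0419
gripper_force: 0.0
```

arm_command --increments "1 0 0 0 0;1 0 0 0 0;1 0 0 0 0;1 0 0 0 0;1 0 0 0 0" --grip_force 10

```text
t: 10.55
tool_pos: [0.6158, -0.1752, 0.0316]
orientation: [-0.147, -3.138, -0.0]
force: [0.7, -0.0, 0.1]
opening: 0.0293
gripper_force: 10.0
```

arm_command --increments "1 0 0 -25 0;1 0 0 -70 0;1 0 0 -70 0;1 0 0 -70 0"

```text
t: 10.95
tool_pos: [0.6173, -0.1758, 0.1038]
orientation: [0.147, 3.134, -0.002]
force: [0.0, -0.2, -1.4]
opening: 0.0296
gripper_force: 10.0
```

```bash
python3 -c "
from h import *
at(car(-.02,-.112),CY,.003,0,.10)"
```

```text
shift [186.6  11.7   3. ] turn -0.182 q6 -1.83 F [ 0.  -0.2 -1.4] tcp [ 0.6173 -0.1758  0.1038] op 0.0296 t 10.9
```

arm_command --increments "1 0 0 -80 0;1 60 4 -80 -0.1;1 120 8 -80 -0.182;1 120 8 -80 -0.182;1 120 8 -80 -0.182"

```text
t: 11.45
tool_pos: [0.4938, -0.1552, 0.1801]
orientation: [0.138, -3.135, -0.002]
force: [0.3, -0.6, 0.4]
opening: 0.0299
gripper_force: 10.0
```

```bash
python3 -c "
from h import *
for f in ('t0','t2','top0'):
  t=cv2.imread(f'pics/{f}.png')
  if t is None: continue
  hsv=cv2.cvtColor(t,cv2.COLOR_BGR2HSV); m=((hsv[:,:,1]>90)&(hsv[:,:,0]<25)).astype(np.uint8); m[:228]=0;m[305:]=0;m[:,:215]=0;m[:,370:]=0
  P=np.array([ray('top',u,v,.008)[:2] for v,u in np.argwhere(m)])-C
  c,s=np.cos(CY),np.sin(CY); x=P@[c,s]; y=P@[-s,c]
  for lo in np.arange(-.06,.07,.02):
    k=abs(x-lo)<.008; print(f,round(lo,2),np.percentile(y[k],[.5,99.5]).round(4))
  for lo in (-.14,-.05,.05,.14):
    k=abs(y-lo)<.01; print(' y',lo,np.percentile(x[k],[.5,99.5]).round(4))
at(car(-.02,-.112),CY,.003,0,.10)"
```

```text
t2 -0.06 [-0.1803  0.1867]
t2 -0.04 [-0.1804  0.1861]
t2 -0.02 [-0.1811  0.1851]
t2 0.0 [-0.1804  0.187 ]
t2 0.02 [-0.1808  0.186 ]
t2 0.04 [-0.1803  0.1858]
t2 0.06 [-0.1572  0.163 ]
 y -0.14 [-0.0682  0.0704][ WARN:0@0.348] global loadsave.cpp:275 findDecoder imread_('pics/t0.png'): can't open/read file: check file path/integrity
Traceback (most recent call last):
IndexError: index -1 is out of bounds for axis 0 with size 0
```

```bash
sed -i 's/^C=.*; CY/C=np.array([.4395,-.0302]); CY/' h.py; python3 -c "
from h import *
at(car(-.02,-.112),CY,.003,0,.10)"
```

```text
shift [59.9 17.2 80.3] turn -0.0 q6 -2.06 F [ 0.3 -0.6  0.4] tcp [ 0.4938 -0.1552  0.1801] op 0.0299 t 11.4
```

arm_command --increments "1 60 17 0 0;1 60 17 40 0;1 60 17 80 0;1 60 17 80 0;1 60 17 80 0"

```text
t: 11.95
tool_pos: [0.4354, -0.1441, 0.1011]
orientation: [0.138, -3.136, -0.002]
force: [1.5, -0.7, -0.8]
opening: 0.0295
gripper_force: 10.0
```

```bash
python3 -c "
from h import *
at(car(-.02,-.112),CY,.003,0,.042)"
```

```text
shift [ 2.7  1.  59.1] turn 0.0 q6 -2.09 F [ 1.5 -0.7 -0.8] tcp [ 0.4354 -0.1441  0.1011] op 0.0295 t 11.9
```

arm_command --increments "1 2.5 1 30 0;1 2.5 1 50 0;1 2.5 1 57 0;1 2.5 1 59 0;1 2.5 1 59 0"

```text
t: 12.45
tool_pos: [0.4346, -0.1441, 0.0441]
orientation: [-0.139, 3.137, -0.001]
force: [0.6, 0.5, -1.0]
opening: 0.0299
gripper_force: 10.0
```

arm_command --increments "1 0 0 1 0;1 0 0 1 0;1 0 0 1 0"

```text
t: 12.75
tool_pos: [0.4338, -0.1438, 0.0424]
orientation: [-0.139, 3.137, -0.001]
force: [-0.7, 0.5, -0.0]
opening: 0.0293
gripper_force: 10.0
```

arm_command --increments "1 0 0 1 0;1 0 0 2 0;1 0 0 2 0"

```text
t: 13.05
tool_pos: [0.4338, -0.1432, 0.0405]
orientation: [-0.138, 3.138, 0.001]
force: [-1.4, 4.8, 7.9]
opening: 0.0296
gripper_force: 10.0
```

arm_command --increments "0.6 0 0 0 0;0.6 0 0 0 0;0.6 0 0 0 0;0.6 0 0 -20 0;0.6 0 0 -60 0"

```text
t: 13.55
tool_pos: [0.4305, -0.1424, 0.0969]
orientation: [0.138, -3.132, -0.005]
force: [1.4, -1.3, 0.0]
opening: 0.0372
gripper_force: 0.0
```

```bash
python3 -c "
from h import *
at((.6283,-.042),-.13,.002,-.008,.18)"
```

```text
shift [-205.6   74.7  -84.1] turn 0.218 q6 -2.09 F [ 1.4 -1.3  0. ] tcp [ 0.4305 -0.1424  0.0969] op 0.0372 t 13.6
```

arm_command --increments "0.8 0 0 -50 0;1 -40 15 -84 0.1;1 -90 35 -84 0.218;1 -140 55 -84 0.218;1 -185 70 -84 0.218"

```text
t: 14.05
tool_pos: [0.6053, -0.0602, 0.1842]
orientation: [0.204, 3.133, -0.0]
force: [0.7, -0.7, 0.5]
opening: 0.0028
gripper_force: 0.0
```

```bash
python3 -c "
from h import *
at((.6283,-.042),-.13,.002,-.011,.075)"
```

```text
shift [-22.3  10.1 109.3] turn -0.0 q6 -1.62 F [ 0.7 -0.7  0.5] tcp [ 0.6053 -0.0602  0.1842] op 0.0028 t 14.1
```

arm_command --increments "1 -22 10 50 0;1 -22 10 100 0;1 -22 10 109 0;1 -22 10 109 0;1 -22 10 109 0"

```text
t: 14.55
tool_pos: [0.6271, -0.0547, 0.0765]
orientation: [0.204, 3.133, -0.0]
force: [0.8, 0.2, 0.5]
opening: 0.0007
gripper_force: 0.0
```

```bash
python3 -c "
from h import *
at((.6283,-.042),-.13,.002,-.011,.0597)"
```

```text
shift [-1.5  1.7 16.8] turn -0.0 q6 -1.61 F [0.8 0.2 0.5] tcp [ 0.6271 -0.0547  0.0765] op 0.0007 t 14.6
```

arm_command --increments "1 -1.5 1.7 12 0;1 -1.5 1.7 16.5 0;1 -1.5 1.7 16.5 0;1 -1.5 1.7 16.5 0"

```text
t: 14.95
tool_pos: [0.6283, -0.0527, 0.0586]
orientation: [0.204, 3.134, -0.0]
force: [0.1, -0.5, 0.5]
opening: 0.0001
gripper_force: 0.0
```

arm_command --increments "1 0 0 1 0;1 0 0 1 0"

```text
t: 15.15
tool_pos: [0.6287, -0.0528, 0.0579]
orientation: [0.204, 3.134, -0.0]
force: [-0.5, -0.6, 2.5]
opening: 0.0006
gripper_force: 1.3
```

arm_command --increments "1 0 9 0.5 0;1 0 18 0.5 0;1 0 27 0.5 0;1 0 36 0.5 0;1 0 45.5 0.5 0"

```text
t: 15.65
tool_pos: [0.635, -0.007, 0.0579]
orientation: [0.204, 3.133, 0.0]
force: [1.0, -0.2, -0.9]
opening: 0.0006
gripper_force: 0.0
```

arm_command --increments "1 0 0 -15 0;1 0 0 -60 0;1 0 80 -90 0;1 0 150 -90 0;1 0 200 -110 0"

```text
t: 16.15
tool_pos: [0.653, 0.137, 0.154]
orientation: [0.206, 3.134, 0.0]
force: [0.4, -0.1, -1.0]
opening: 0.0005
gripper_force: 0.0
```

```bash
cat > pk.py <<'E'
from h import *
import sys
k=sys.argv[1]
t=robot.read_camera('top');s=robot.read_camera('scene')
cv2.imwrite(f'pics/t{k}.png',t);cv2.imwrite(f'pics/s{k}.png',s)
for n,im in(("top",t),("scene",s)):
    for o,y,L,w in tray_bottles(im,n=n):
        if .1<L<.125 and w<.045: print(n,o.round(4),round(y,3),prof(im,n,o,y))
for n,im in(("top",t),("scene",s)):
  for j in range(5):
    o=car(-.02,-.112+.056*j); pr=prof(im,n,o,CY,.028); print(n,"cr",j+1,pr) if j in map(int,sys.argv[2].split(',')) else 0
E
python3 pk.py 4 0
python3 -c "
from h import *
o=car(-.02,-.112);m=[]
for n in('t','s'):
  im=cv2.imread(f'pics/{n}4.png'); c=proj({'t':'top','s':'scene'}[n],[*o,.028]); m.append(cv2.resize(cv2.getRectSubPix(im,(60,60),tuple(c)),None,fx=6,fy=6,interpolation=cv2.INTER_CUBIC))
cv2.imwrite('pics/cr1.png',np.hstack(m))"
```

```text
top [ 0.6304 -0.0142] -0.141 {-80: 35, -70: 40, -60: 60, -50: 106, -40: 141, -30: 149, -20: 154, -10: 159, 0: 164, 10: 165, 20: 166, 30: 149, 40: 92, 50: 57, 60: 36, 70: 26, 80: 21}
scene [0.6383 0.2877] -0.124 {-50: 114, -40: 148, -30: 170, -20: 177, -10: 127, 0: 36, 10: 8, 20: 33, 30: 166, 40: 185, 50: 185, 60: 184, 70: 178, 80: 167, 90: 137, 100: 105}
scene [ 0.6268 -0.0133] -0.115 {-40: 56, -30: 85, -20: 134, -10: 182, 0: 196, 10: 196, 20: 189, 30: 177, 40: 166, 50: 98, 60: 28, 70: 16, 80: 57, 90: 139, 100: 193, 110: 187}
top cr 1 {-70: 74, -60: 58, -50: 36, -40: 22, -30: 16, -20: 16, -10: 18, 0: 19, 10: 18, 20: 14, 30: 12, 40: 14, 50: 24, 60: 52, 70: 98, 80: 124}
scene cr 1 {-40: 44, -30: 44, -20: 43, -10: 41, 0: 40, 10: 43, 20: 43, 30: 44, 40: 44, 50: 43, 60: 43, 70: 42, 80: 42, 90: 45, 100: 45, 110: 43}
```

View pics/cr1.png

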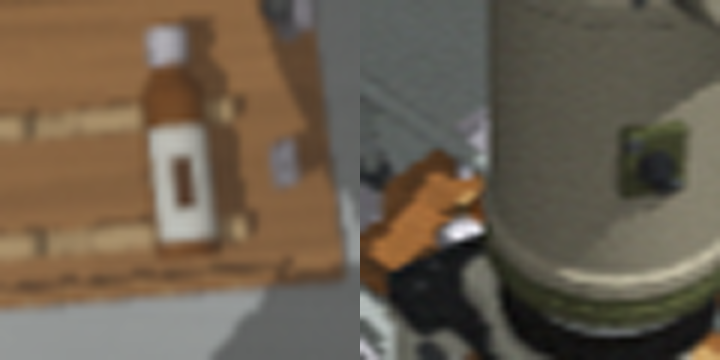

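```bash
python3 -c "
from h import *
at((.6290,-.0138),-.13,.002,-.012,.075)"
```

```text
shift [   3.7 -170.1   80.4] turn 0.005 q6 -1.31 F [ 0.1 -0.2  0.2] tcp [0.6539 0.1421 0.156 ] op 0.0003 t 16.2
```

arm_command --increments "1 4 -50 40 0;1 4 -100 60 0;1 4 -150 70 0;1 4 -170 70 0;1 4 -170 70 0"

```text
t: 16.75
tool_pos: [0.6251, -0.0374, 0.0816]
orientation: [-0.211, -3.132, 0.003]
force: [1.0, 0.1, -1.0]
opening: 0.0006
gripper_force: 0.0
```

arm_command --increments "1 0 0 0 0;1 0 0 0 0;1 0 0 0 0"

```text
t: 17.05
tool_pos: [0.6273, -0.0308, 0.0832]
orientation: [0.202, 3.134, 0.0]
force: [-0.1, 0.2, 0.2]
opening: 0.0004
gripper_force: 0.0
```

```bash
python3 -c "
from h import *
at((.6290,-.0138),-.13,.002,-.012,.059)"
```

```text
shift [-1.5  5.1 24.2] turn 0.002 q6 -1.57 F [-0.1  0.2  0.2] tcp [ 0.6273 -0.0308  0.0832] op 0.0004 t 17.1
```

arm_command --increments "1 -1.5 5 18 0;1 -1.5 5 24 0;1 -1.5 5 24.5 0;1 -1.5 5 24.5 0"

```text
t: 17.45
tool_pos: [0.6284, -0.0265, 0.057]
orientation: [-0.202, -3.133, 0.0]
force: [-1.2, -0.7, 2.5]
opening: 0.0006
gripper_force: 0.9
```

arm_command --increments "1 0 0 0.7 0;1 0 0 0.7 0"

```text
t: 17.65
tool_pos: [0.6285, -0.0268, 0.0569]
orientation: [-0.203, -3.134, 0.0]
force: [-1.1, -0.5, 3.5]
opening: 0.0005
gripper_force: 1.5
```

arm_command --increments "1 0 5 0 0;1 0 10 0 0;1 0 16 0 0;1 0 22 0 0;1 0 27 0 0"

```text
t: 18.15
tool_pos: [0.6328, 0.0003, 0.0591]
orientation: [0.203, 3.135, 0.0]
force: [-7.8, 1.0, 16.0]
opening: 0.0004
gripper_force: 7.9
```

arm_command --increments "1 0 6 0 0;1 0 11 0 0;1 0 15 0 0;1 0 18 0 0;1 0 18 0 0"

```text
t: 18.65
tool_pos: [0.6354, 0.0187, 0.0581]
orientation: [0.203, 3.134, 0.001]
force: [-1.9, 1.2, 8.0]
opening: 0.0005
gripper_force: 4.2
```

arm_command --increments "1 0 0 -20 0;1 0 10 -60 0;1 0 80 -90 0;1 0 130 -90 0;1 0 150 -100 0"

```text
t: 19.15
tool_pos: [0.654, 0.1683, 0.1572]
orientation: [-0.205, -3.135, -0.001]
force: [0.2, -0.1, -0.7]
opening: 0.0003
gripper_force: 0.0
```

```bash
python3 pk.py 5 9
```

```text
top [0.633  0.0075] -0.138 {-80: 16, -70: 16, -60: 18, -50: 21, -40: 21, -30: 20, -20: 18, -10: 17, 0: 15, 10: 15, 20: 25, 30: 89, 40: 140, 50: 151, 60: 135, 70: 116}
scene [0.6385 0.2876] -0.124 {-50: 111, -40: 142, -30: 166, -20: 175, -10: 127, 0: 37, 10: 8, 20: 33, 30: 165, 40: 186, 50: 182, 60: 180, 70: 178, 80: 167, 90: 136, 100: 105}
scene [0.63 0.01] -0.117 {-40: 33, -30: 26, -20: 22, -10: 19, 0: 14, 10: 9, 20: 34, 30: 157, 40: 210, 50: 206, 60: 202, 70: 200, 80: 200, 90: 179, 100: 139, 110: 105}
```

arm_command --increments "1 0 -50 50 0;1 0 -100 70 0;1 0 -150 70 0;1 0 -163 70 0;1 0 -163 70 0"

```text
t: 19.75
tool_pos: [0.6315, -0.0, 0.0854]
orientation: [-0.21, -3.132, 0.002]
force: [-0.0, 0.0, -0.2]
opening: 0.0004
gripper_force: 0.0
```

arm_command --increments "1 0 0 0 0;1 0 0 0 0;1 0 0 0 0"

```text
t: 20.05
tool_pos: [0.6335, 0.0059, 0.0876]
orientation: [0.201, 3.135, 0.0]
force: [-0.2, 0.1, -0.3]
opening: 0.0002
gripper_force: 0.0
```

```bash
python3 -c "
from h import *
at((.6318,.0088),-.13,.002,-.004,.0575)"
```

```text
shift [ 0.1 -1.4 30.1] turn 0.002 q6 -1.51 F [-0.2  0.1 -0.3] tcp [0.6335 0.0059 0.0876] op 0.0002 t 20.1
```

arm_command --increments "1 0 -1.5 20 0;1 0 -1.5 28 0;1 0 -1.5 30.5 0;1 0 -1.5 30.5 0;1 0 -1.5 30.5 0"

```text
t: 20.55
tool_pos: [0.6329, 0.0042, 0.059]
orientation: [-0.201, -3.135, -0.0]
force: [-9.3, 1.0, 16.8]
opening: 0.0004
gripper_force: 8.6
```

arm_command --increments "1 0 4 0 0;1 0 8 0 0;1 0 12 0 0;1 0 14.5 0 0;1 0 14.5 0 0"

```text
t: 21.05
tool_pos: [0.6352, 0.0191, 0.0591]
orientation: [0.201, 3.135, 0.001]
force: [-7.7, 0.7, 14.9]
opening: 0.0009
gripper_force: 7.9
```

arm_command --increments "1 0 0 -20 0;1 0 10 -60 0;0.55 0 80 -90 0;0.55 0 130 -90 0;0.55 0 150 -100 0"

```text
t: 21.55
tool_pos: [0.6539, 0.1689, 0.1573]
orientation: [-0.203, -3.135, -0.001]
force: [0.5, -0.0, 0.1]
opening: 0.0203
gripper_force: 0.0
```

```bash
python3 pk.py 6 9
```

```text
top [0.6333 0.0159] -0.139 {-80: 35, -70: 30, -60: 23, -50: 15, -40: 13, -30: 14, -20: 17, -10: 18, 0: 15, 10: 13, 20: 11, 30: 13, 40: 19, 50: 36, 60: 60, 70: 69}
scene [0.6383 0.2878] -0.126 {-50: 111, -40: 145, -30: 168, -20: 177, -10: 125, 0: 33, 10: 8, 20: 37, 30: 171, 40: 185, 50: 186, 60: 185, 70: 179, 80: 165, 90: 132, 100: 100}
scene [0.6309 0.0165] -0.108 {-40: 24, -30: 23, -20: 20, -10: 25, 0: 21, 10: 17, 20: 12, 30: 10, 40: 7, 50: 29, 60: 113, 70: 203, 80: 202, 90: 195, 100: 184, 110: 157}
```

arm_command --increments "0.55 0 -50 50 0;0.55 0 -100 70 0;0.55 0 -150 70 0;0.55 0 -153 70 0;0.55 0 -153 70 0"

```text
t: 22.15
tool_pos: [0.633, 0.0112, 0.0854]
orientation: [-0.208, -3.132, 0.002]
force: [-0.5, -0.0, 0.1]
opening: 0.0419
gripper_force: 0.0
```

arm_command --increments "0.55 0 0 0 0;0.55 0 0 0 0;0.55 0 0 0 0"

```text
t: 22.45
tool_pos: [0.6348, 0.016, 0.0873]
orientation: [0.201, 3.134, 0.0]
force: [0.4, -0.2, 0.3]
opening: 0.0417
gripper_force: 0.0
```

```bash
python3 -c "
from h import *
at((.6321,.0162),-.125,.003,0,.0315)"
```

```text
shift [-0.2 -0.1 55.8] turn -0.003 q6 -1.5 F [ 0.4 -0.2  0.3] tcp [0.6348 0.016  0.0873] op 0.0417 t 22.4
```

arm_command --increments "0.55 0 0 30 0;0.55 0 0 50 0;0.55 0 0 55.5 0;0.55 0 0 55.5 0;0.55 0 0 55.5 0"

```text
t: 22.95
tool_pos: [0.635, 0.0153, 0.0321]
orientation: [0.202, 3.134, 0.0]
force: [0.0, -0.4, 0.5]
opening: 0.0421
gripper_force: 0.0
```

arm_command --increments "1 0 0 0 0;1 0 0 0 0;1 0 0 0 0;1 0 0 0 0;1 0 0 0 0"

```text
t: 23.45
tool_pos: [0.635, 0.0147, 0.032]
orientation: [0.204, 3.134, 0.0]
force: [-0.6, 1.4, 3.8]
opening: 0.0296
gripper_force: 10.0
```

arm_command --increments "1 0 0 -30 0;1 0 0 -80 0;1 0 0 -130 0;1 0 0 -150 0;1 0 0 -150 0"

```text
t: 23.95
tool_pos: [0.637, 0.0142, 0.1864]
orientation: [0.203, 3.127, -0.0]
force: [0.2, 0.4, -1.0]
opening: 0.0297
gripper_force: 10.0
```

```bash
sed -i 's/-.0302\])/-.0292])/' h.py; python3 -c "
from h import *
at(car(-.02,0),CY,.003,0,.10)"
```

```text
shift [207.4 -72.3  84.8] turn -0.218 q6 -1.5 F [ 0.2  0.4 -1. ] tcp [0.637  0.0142 0.1864] op 0.0297 t 23.9
```

arm_command --increments "1 50 -17 0 -0.1;1 100 -34 0 -0.218;1 150 -52 0 -0.218;1 200 -70 0 -0.218;1 207 -72 20 -0.218"

```text
t: 24.45
tool_pos: [0.4172, -0.0307, 0.1609]
orientation: [-0.138, 3.138, -0.001]
force: [1.6, 0.0, 0.2]
opening: 0.0298
gripper_force: 10.0
```

arm_command --increments "1 0 0 40 0;1 0 0 70 0;1 0 0 70 0;1 0 0 70 0"

```text
t: 24.85
tool_pos: [0.4185, -0.0299, 0.0903]
orientation: [0.138, -3.135, -0.001]
force: [1.7, 1.1, -0.4]
opening: 0.0296
gripper_force: 10.0
```

```bash
python3 -c "
from h import *
at(car(-.02,0),CY,.003,0,.0425)"
```

```text
shift [-4.1 -1.2 47.8] turn 0.0 q6 -1.85 F [ 1.7  1.1 -0.4] tcp [ 0.4185 -0.0299  0.0903] op 0.0296 t 24.9
```

arm_command --increments "1 -4 -1 30 0;1 -4 -1 44 0;1 -4 -1 48 0;1 -4 -1 48 0;1 -4 -1 48 0"

```text
t: 25.35
tool_pos: [0.4251, -0.0309, 0.0449]
orientation: [-0.138, 3.137, -0.001]
force: [0.8, -0.2, -0.3]
opening: 0.0295
gripper_force: 10.0
```

arm_command --increments "1 0 0 1 0;1 0 0 2 0;1 0 0 2 0"

```text
t: 25.65
tool_pos: [0.4242, -0.0307, 0.0417]
orientation: [-0.139, 3.138, -0.0]
force: [0.8, -0.1, -0.5]
opening: 0.0298
gripper_force: 10.0
```

arm_command --increments "1 0 0 1 0;1 0 0 1.5 0;1 0 0 1.5 0"

```text
t: 25.95
tool_pos: [0.4244, -0.0306, 0.0409]
orientation: [-0.139, 3.138, 0.0]
force: [-4.6, 1.8, 9.8]
opening: 0.0296
gripper_force: 10.0
```

arm_command --increments "0.6 0 0 0 0;0.6 0 0 0 0;0.6 0 0 0 0;0.6 0 0 -20 0;0.6 0 0 -70 0"

```text
t: 26.45
tool_pos: [0.42, -0.03, 0.1061]
orientation: [0.138, -3.129, -0.004]
force: [1.8, 0.1, 0.1]
opening: 0.0371
gripper_force: 0.0
```

arm_command --increments "1 0 0 -50 0;1 0 0 -80 0;1 -20 100 -80 0;1 -20 150 -80 0;1 -20 180 -80 0"

```text
t: 26.95
tool_pos: [0.4291, 0.1202, 0.1904]
orientation: [-0.135, 3.137, 0.0]
force: [1.2, -0.0, -0.1]
opening: 0.0026
gripper_force: 0.0
```

```bash
python3 pk.py 7 0,2
```

```text
top [0.6435 0.2863] -0.123 {-90: 73, -80: 85, -70: 95, -60: 105, -50: 116, -40: 124, -30: 131, -20: 120, -10: 69, 0: 35, 10: 31, 20: 60, 30: 107, 40: 108, 50: 77, 60: 53}
scene [0.6383 0.2878] -0.126 {-50: 119, -40: 147, -30: 167, -20: 176, -10: 122, 0: 35, 10: 10, 20: 39, 30: 170, 40: 184, 50: 186, 60: 183, 70: 178, 80: 164, 90: 131, 100: 100}
top cr 1 {-70: 57, -60: 44, -50: 30, -40: 19, -30: 19, -20: 20, -10: 23, 0: 23, 10: 20, 20: 15, 30: 13, 40: 16, 50: 34, 60: 85, 70: 124, 80: 126}
top cr 3 {-80: 45, -70: 36, -60: 20, -50: 15, -40: 14, -30: 14, -20: 15, -10: 15, 0: 13, 10: 11, 20: 11, 30: 15, 40: 36, 50: 92, 60: 115, 70: 126, 80: 126}
scene cr 1 {-40: 52, -30: 43, -20: 29, -10: 28, 0: 39, 10: 36, 20: 23, 30: 14, 40: 9, 50: 13, 60: 39, 70: 95, 80: 129, 90: 126, 100: 115, 110: 104}
scene cr 3 {-40: 46, -30: 35, -20: 26, -10: 24, 0: 20, 10: 15, 20: 12, 30: 10, 40: 12, 50: 29, 60: 83, 70: 122, 80: 131, 90: 140, 100: 146, 110: 151}
```

```bash
python3 -c "
from h import *
at((.6308,.176),-.078,.002,-.0125,.18)"
```

```text
shift [-206.7   19.7    9.9] turn 0.172 q6 -1.5 F [-0.2 -1.3  0.4] tcp [0.4279 0.1243 0.1899] op 0.0008 t 27.1
```

arm_command --increments "1 -50 5 0 0.1;1 -100 10 0 0.172;1 -150 15 0 0.172;1 -200 20 30 0.172;1 -207 20 80 0.172"

```text
t: 27.55
tool_pos: [0.6382, 0.1574, 0.1197]
orientation: [0.132, 3.129, 0.003]
force: [-0.0, 1.4, -0.3]
opening: 0.0002
gripper_force: 0.0
```

arm_command --increments "1 0 0 20 0;1 0 0 20 0;1 0 0 20 0;1 0 0 20 0"

```text
t: 27.95
tool_pos: [0.6328, 0.1569, 0.0989]
orientation: [0.132, 3.135, 0.001]
force: [0.2, -0.6, 0.0]
opening: 0.0002
gripper_force: 0.0
```

```bash
python3 -c "
from h import *
at((.6308,.176),-.078,.002,-.0125,.0575)"
```

```text
shift [ 1.7  6.4 41.4] turn -0.006 q6 -1.32 F [ 0.2 -0.6  0. ] tcp [0.6328 0.1569 0.0989] op 0.0002 t 27.9
```

arm_command --increments "1 1.5 6.5 20 0;1 1.5 6.5 34 0;1 1.5 6.5 41 0;1 1.5 6.5 41 0;1 1.5 6.5 41 0"

```text
t: 28.45
tool_pos: [0.6309, 0.1631, 0.0569]
orientation: [0.132, 3.138, -0.0]
force: [-3.9, -1.4, 5.1]
opening: 0.0007
gripper_force: 3.3
```

arm_command --increments "1 0 5 0.3 0;1 0 10 0.5 0;1 0 16 0.5 0;1 0 22 0.5 0;1 0 28 0.5 0"

```text
t: 28.95
tool_pos: [0.6341, 0.1922, 0.059]
orientation: [0.131, 3.136, 0.002]
force: [-9.0, 0.5, 18.6]
opening: 0.0005
gripper_force: 10.0
```

arm_command --increments "1 0 6 0 0;1 0 12 0 0;1 0 16 0 0;1 0 20 0 0;1 0 20 0 0"

```text
t: 29.45
tool_pos: [0.6359, 0.2125, 0.0574]
orientation: [0.13, 3.136, 0.003]
force: [-1.6, 2.2, 8.3]
opening: 0.0003
gripper_force: 4.0
```

arm_command --increments "1 0 0 -25 0;1 0 0 -70 0;0.55 0 -50 -100 0;0.55 0 -100 -100 0;0.55 0 -150 -100 0"

```text
t: 29.95
tool_pos: [0.6238, 0.0679, 0.158]
orientation: [0.129, 3.134, 0.0]
force: [0.7, 0.1, 0.1]
opening: 0.0198
gripper_force: 0.0
```

```bash
python3 pk.py 8 9
```

```text
scene [0.6383 0.2878] -0.125 {-50: 115, -40: 145, -30: 167, -20: 176, -10: 123, 0: 34, 10: 8, 20: 37, 30: 167, 40: 185, 50: 185, 60: 183, 70: 176, 80: 164, 90: 131, 100: 99}
```

arm_command --increments "0.55 0 -50 -30 0;0.55 0 -100 -30 0;0.55 0 -150 -30 0;0.55 0 -170 -30 0"

```text
t: 30.45
tool_pos: [0.6082, -0.1036, 0.1859]
orientation: [0.134, 3.137, -0.002]
force: [0.4, 0.0, 0.8]
opening: 0.0416
gripper_force: 0.0
```

```bash
python3 pk.py 9 9; python3 -c "
from h import *
s=cv2.imread('pics/s9.png'); print([(b[0].round(3),b[2:]) for b in tray_bottles(s,n='scene')])
cv2.imwrite('pics/v9.png',cv2.resize(s[190:350,260:400],None,fx=4,fy=3.7))"
```

```text
top [0.6437 0.2863] -0.122 {-90: 63, -80: 74, -70: 85, -60: 95, -50: 107, -40: 116, -30: 123, -20: 115, -10: 68, 0: 35, 10: 31, 20: 59, 30: 102, 40: 101, 50: 69, 60: 46}
top [0.6352 0.1995] -0.087 {-90: 35, -80: 34, -70: 29, -60: 22, -50: 19, -40: 22, -30: 31, -20: 35, -10: 36, 0: 32, 10: 27, 20: 27, 30: 32, 40: 45, 50: 51, 60: 47}
scene [0.6383 0.2878] -0.126 {-50: 111, -40: 145, -30: 169, -20: 176, -10: 122, 0: 33, 10: 9, 20: 38, 30: 168, 40: 185, 50: 183, 60: 182, 70: 178, 80: 164, 90: 131, 100: 100}
[(array([0.638, 0.288]), (np.float64(0.11277325017148601), np.float64(0.03214365551253958))), (array([0.619, 0.27 ]), (np.float64(0.19971715478016133), np.float64(0.15287617788045582)))]
```

View pics/v9.png

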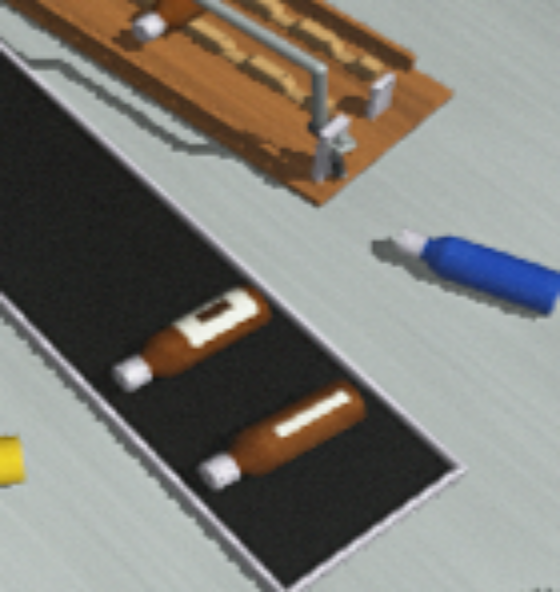

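```bash
python3 -c "
from h import *
s=cv2.imread('pics/s9.png')
for o in ((.6310,.2010),(.6316,.2000)): print(prof(s,'scene',np.array(o),-.085))
at((.6333,.2003),-.085,.003,0,.09)"
```

```text
{-50: 28, -40: 29, -30: 31, -20: 32, -10: 32, 0: 24, 10: 17, 20: 12, 30: 10, 40: 32, 50: 153, 60: 198, 70: 186, 80: 177, 90: 149, 100: 106}
{-50: 26, -40: 28, -30: 31, -20: 34, -10: 39, 0: 34, 10: 22, 20: 19, 30: 12, 40: 22, 50: 107, 60: 195, 70: 190, 80: 182, 90: 172, 100: 146}
shift [ -1.3 305.5  95. ] turn -0.003 q6 -1.73 F [0.2 0.5 0.3] tcp [ 0.6081 -0.104   0.1854] op 0.0418 t 30.6
```

arm_command --increments "0.55 -1 50 20 0;0.55 -1 100 40 0;0.55 -1 150 60 0;0.55 -1 200 80 0;0.55 -1 250 90 0"

```text
t: 31.05
tool_pos: [0.6279, 0.136, 0.0972]
orientation: [-0.131, -3.137, -0.0]
force: [1.8, -0.2, -0.5]
opening: 0.0418
gripper_force: 0.0
```

arm_command --increments "0.55 0 50 0 0;0.55 0 57 0 0;0.55 0 57 0 0;0.55 0 57 0 0;0.55 0 57 0 0"

```text
t: 31.55
tool_pos: [0.6339, 0.1885, 0.0988]
orientation: [0.134, 3.138, -0.0]
force: [-0.2, 0.0, -0.3]
opening: 0.0416
gripper_force: 0.0
```

```bash
python3 -c "
from h import *
at((.6333,.2003),-.085,.003,.0022,.0315)"
```

```text
shift [-1.4 13.9 67.3] turn -0.0 q6 -1.27 F [-0.2  0.  -0.3] tcp [0.6339 0.1885 0.0988] op 0.0416 t 31.6
```

arm_command --increments "0.55 -1.5 14 15 0;0.55 -1.5 14 25 0;0.55 -1.5 14 25 0;0.55 -1.5 14 25 0"

```text
t: 31.95
tool_pos: [0.6361, 0.2024, 0.0732]
orientation: [-0.133, -3.138, 0.001]
force: [-0.1, 0.5, -0.4]
opening: 0.042
gripper_force: 0.0
```

```bash
python3 -c "
from h import *
at((.6333,.2003),-.085,.003,.0022,.0315)"
```

```text
shift [-0.5 -0.1 41.7] turn 0.0 q6 -1.25 F [-0.1  0.5 -0.4] tcp [0.6361 0.2024 0.0732] op 0.042 t 31.9
```

arm_command --increments "0.55 0 0 20 0;0.55 0 0 36 0;0.55 0 0 41.5 0;0.55 0 0 41.5 0;0.55 0 0 41.5 0"

```text
t: 32.45
tool_pos: [0.6366, 0.2036, 0.0324]
orientation: [0.132, 3.139, 0.0]
force: [-0.7, 0.4, 0.7]
opening: 0.0416
gripper_force: 0.0
```

arm_command --increments "1 0 0 0 0;1 0 0 0 0;1 0 0 0 0;1 0 0 0 0;1 0 0 0 0"

```text
t: 32.95
tool_pos: [0.637, 0.2038, 0.0328]
orientation: [0.132, 3.138, 0.0]
force: [0.3, -0.6, 4.9]
opening: 0.0299
gripper_force: 10.0
```

arm_command --increments "1 0 0 -30 0;1 0 0 -80 0;1 0 0 -130 0;1 0 0 -152 0;1 0 0 -152 0"

```text
t: 33.45
tool_pos: [0.639, 0.2044, 0.1898]
orientation: [0.131, 3.131, 0.004]
force: [0.3, 0.2, -0.0]
opening: 0.0296
gripper_force: 10.0
```

```bash
python3 -c "
from h import *
at(car(-.02,.112),CY,.003,0,.10)"
```

```text
shift [ 215.9 -142.2   87.6] turn -0.172 q6 -1.25 F [ 0.3  0.2 -0. ] tcp [0.639  0.2044 0.1898] op 0.0296 t 33.5
```

arm_command --increments "1 40 -28 0 -0.1;1 80 -55 0 -0.172;1 120 -80 0 -0.172;1 160 -105 0 -0.172;1 200 -132 0 -0.172"

```text
t: 33.95
tool_pos: [0.4232, 0.0882, 0.1814]
orientation: [0.139, -3.135, 0.0]
force: [-0.2, -0.8, 0.9]
opening: 0.0298
gripper_force: 10.0
```

arm_command --increments "1 0 0 10 0;1 0 0 50 0;1 0 0 80 0;1 0 0 80 0;1 0 0 80 0"

```text
t: 34.45
tool_pos: [0.4252, 0.0889, 0.103]
orientation: [0.139, -3.135, 0.0]
force: [1.2, -0.5, -0.2]
opening: 0.0294
gripper_force: 10.0
```

```bash
python3 -c "
from h import *
at(car(-.02,.112),CY,.003,0,.0425)"
```

```text
shift [12.9 -6.9 60.6] turn 0.0 q6 -1.57 F [ 1.2 -0.5 -0.2] tcp [0.4252 0.0889 0.103 ] op 0.0294 t 34.5
```

arm_command --increments "1 13 -7 15 0;1 13 -7 40 0;1 13 -7 56 0;1 13 -7 60 0;1 13 -7 60 0"

```text
t: 34.95
tool_pos: [0.4147, 0.0809, 0.0451]
orientation: [-0.139, 3.138, 0.0]
force: [-0.6, 0.5, -0.8]
opening: 0.0296
gripper_force: 10.0
```

arm_command --increments "1 0 0 1 0;1 0 0 2 0;1 0 0 2 0"

```text
t: 35.25
tool_pos: [0.4148, 0.0809, 0.043]
orientation: [-0.138, 3.136, 0.0]
force: [0.6, -0.3, 2.4]
opening: 0.0299
gripper_force: 10.0
```

arm_command --increments "1 0 0 1 0;1 0 0 1.5 0;1 0 0 1.5 0"

```text
t: 35.55
tool_pos: [0.4142, 0.0809, 0.0409]
orientation: [-0.138, 3.138, 0.0]
force: [2.6, 1.0, 3.9]
opening: 0.0296
gripper_force: 10.0
```

arm_command --increments "0.6 0 0 0 0;0.6 0 0 0 0;0.6 0 0 0 0;0.6 0 0 -20 0;0.6 0 0 -70 0"

```text
t: 36.05
tool_pos: [0.4094, 0.0804, 0.1066]
orientation: [0.138, -3.128, 0.001]
force: [1.8, 0.3, 0.5]
opening: 0.0372
gripper_force: 0.0
```

arm_command --increments "1 0 0 -50 0;1 0 0 -80 0;1 -20 -50 -80 0;1 -20 -100 -80 0;1 -20 -130 -80 0"

```text
t: 36.55
tool_pos: [0.4453, -0.0492, 0.1907]
orientation: [-0.139, 3.138, -0.001]
force: [-0.1, -0.0, 0.1]
opening: 0.0029
gripper_force: 0.0
```

```bash
python3 pk.py 10 4; python3 -c "
from h import *
at((.6412,.287),-.124,.002,.0125,.18)"
```

```text
top [0.6253 0.3344] 0.079 {-90: 17, -80: 18, -70: 17, -60: 16, -50: 16, -40: 21, -30: 22, -20: 22, -10: 19, 0: 14, 10: 14, 20: 23, 30: 39, 40: 81, 50: 100, 60: 75}
top cr 5 {-80: 28, -70: 29, -60: 29, -50: 28, -40: 25, -30: 21, -20: 21, -10: 22, 0: 20, 10: 16, 20: 13, 30: 12, 40: 16, 50: 29, 60: 62, 70: 85}
scene cr 5 {-50: 58, -40: 48, -30: 32, -20: 20, -10: 17, 0: 19, 10: 17, 20: 17, 30: 12, 40: 9, 50: 10, 60: 19, 70: 55, 80: 99, 90: 125, 100: 117}
shift [-228.5  331.5    9.7] turn 0.208 q6 -1.88 F [ 0.4 -0.  -1.2] tcp [ 0.4449 -0.0504  0.1903] op 0.0006 t 36.6
```

```bash
python3 -c "
from h import *
t=cv2.imread('pics/t10.png'); s=cv2.imread('pics/s10.png')
a=cv2.resize(t[150:230,145:245],None,fx=5,fy=5,interpolation=cv2.INTER_CUBIC); c=proj('scene',[.62,.33,.02]);b=cv2.resize(cv2.getRectSubPix(s,(60,80),tuple(c)),None,fx=5,fy=5,interpolation=cv2.INTER_CUBIC)
cv2.imwrite('pics/v10.png',np.hstack([a,b]))
for o in ((.6213,.3359),): print(prof(s,'scene',np.array(o),.079))
print([(b[0].round(3),b[1],b[2:]) for b in tray_bottles(s,n='scene')])
c,s_=np.cos(-.041),np.sin(-.041); d=np.array([.6253,.3344])-[.640,.066]; print('tray',d@[c,s_],d@[-s_,c])"
```

```text
{-60: 22, -50: 21, -40: 22, -30: 22, -20: 20, -10: 20, 0: 15, 10: 11, 20: 10, 30: 57, 40: 159, 50: 185, 60: 177, 70: 173, 80: 156, 90: 127}
[(array([0.623, 0.218]), np.float64(1.0597824580690303), (np.float64(0.2628822593382242), np.float64(0.11169361842367785)))]
tray -0.025688963573736345 0.2675719102419146
```

View pics/v10.png

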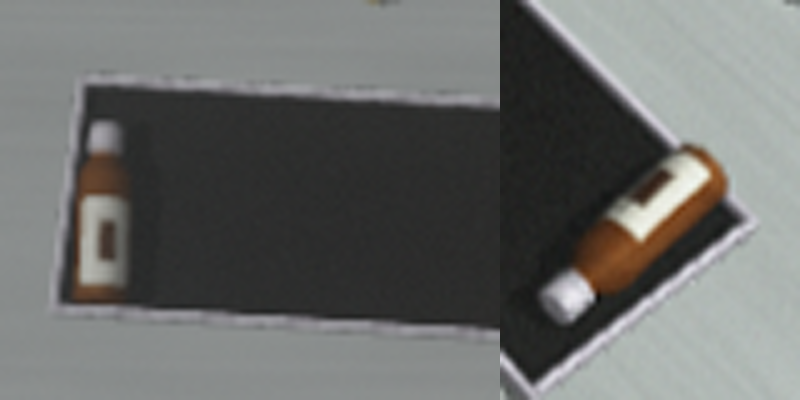

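```bash
python3 -c "
from h import *
at((.6235,.335),.079,.003,0,.10)"
```

```text
shift [-213.4  369.1   89.7] turn 0.005 q6 -1.88 F [ 0.4 -0.  -1.2] tcp [ 0.4449 -0.0504  0.1903] op 0.0006 t 36.6
```

arm_command --increments "0.55 -25 43 0 0;0.55 -50 86 0 0;0.55 -75 129 0 0;0.55 -100 172 0 0;0.55 -125 215 0 0"

```text
t: 37.15
tool_pos: [0.5505, 0.1809, 0.19]
orientation: [0.139, -3.138, 0.0]
force: [0.3, -0.4, 0.4]
opening: 0.0362
gripper_force: 0.0
```

arm_command --increments "0.55 -25 43 0 0;0.55 -50 86 30 0;0.55 -75 129 60 0;0.55 -88 154 80 0;0.55 -88 154 80 0"

```text
t: 37.65
tool_pos: [0.6199, 0.3427, 0.0998]
orientation: [0.144, -3.125, 0.006]
force: [-1.1, -0.3, -0.9]
opening: 0.0421
gripper_force: 0.0
```

arm_command --increments "0.55 0 0 0 0;0.55 0 0 0 0;0.55 0 0 0 0"

```text
t: 37.95
tool_pos: [0.6259, 0.3389, 0.1137]
orientation: [-0.137, 3.135, 0.002]
force: [0.4, 0.0, 0.1]
opening: 0.0417
gripper_force: 0.0
```

```bash
python3 -c "
from h import *
at((.6235,.335),.079,.003,0,.04)"
```

```text
shift [ 0.  -3.8 73.7] turn 0.008 q6 -1.23 F [0.4 0.  0.1] tcp [0.6259 0.3389 0.1137] op 0.0417 t 38.0
```

arm_command --increments "0.55 0 -3.8 20 0.008;0.55 0 -3.8 40 0.008;0.55 0 -3.8 40 0.008;0.55 0 -3.8 40 0.008"

```text
t: 38.35
tool_pos: [0.6255, 0.335, 0.0723]
orientation: [-0.124, 3.138, 0.001]
force: [-0.6, -0.6, 0.4]
opening: 0.0417
gripper_force: 0.0
```

```bash
python3 -c "
from h import *
at((.6235,.335),.079,.003,0,.04)"
```

```text
shift [-0.9  0.1 32.3] turn 0.0 q6 -1.23 F [-0.6 -0.6  0.4] tcp [0.6255 0.335  0.0723] op 0.0417 t 38.4
```

arm_command --increments "0.55 0 0 20 0;0.55 0 0 30 0;0.55 0 0 32 0;0.55 0 0 32 0;0.55 0 0 32 0"

```text
t: 38.85
tool_pos: [0.6257, 0.3358, 0.0397]
orientation: [-0.126, 3.138, 0.001]
force: [-0.1, -0.8, -0.6]
opening: 0.0421
gripper_force: 0.0
```

arm_command --increments "1 0 0 0 0;1 0 0 0 0;1 0 0 0 0;1 0 0 0 0;1 0 0 0 0"

```text
t: 39.35
tool_pos: [0.6256, 0.3357, 0.0393]
orientation: [-0.126, 3.138, 0.001]
force: [-0.2, -0.7, 5.5]
opening: 0.0299
gripper_force: 9.9
```

arm_command --increments "1 0 0 -15 0;1 0 0 -25 0;1 0 -30 -25 0.1;1 0 -65 -25 0.15;1 0 -65 -25 0.15"

```text
t: 39.85
tool_pos: [0.6311, 0.267, 0.0644]
orientation: [0.117, 3.139, -0.002]
force: [1.4, -0.2, -0.5]
opening: 0.0295
gripper_force: 10.0
```

arm_command --increments "1 0 0 12 0;1 0 0 22 0;1 0 0 24 0;1 0 0 24 0"

```text
t: 40.25
tool_pos: [0.6296, 0.2716, 0.0386]
orientation: [-0.107, -3.138, 0.001]
force: [-0.6, -1.4, 0.5]
opening: 0.0296
gripper_force: 10.0
```

arm_command --increments "1 0 0 1 0;0.55 0 0 1 0;0.55 0 0 1 0;0.55 0 0 1 0;0.55 0 0 1 0"

```text
t: 40.75
tool_pos: [0.6302, 0.2709, 0.0383]
orientation: [-0.109, -3.139, 0.0]
force: [0.4, 0.4, 0.0]
opening: 0.0416
gripper_force: 0.0
```

arm_command --increments "0.55 0 0 -50 0;0.55 0 -30 -90 0;0.55 0 -80 -100 0;0.55 0 -130 -100 0;0.55 0 -180 -100 0"

```text
t: 41.25
tool_pos: [0.6181, 0.0908, 0.1398]
orientation: [0.108, 3.137, 0.0]
force: [1.0, -0.1, -0.8]
opening: 0.0416
gripper_force: 0.0
```

arm_command --increments "0.55 0 -50 0 0;0.55 0 -100 0 0;0.55 0 -120 0 0;0.55 0 -120 0 0"

```text
t: 41.65
tool_pos: [0.6093, -0.0309, 0.1387]
orientation: [0.116, 3.139, -0.001]
force: [-0.0, 0.5, -0.5]
opening: 0.0416
gripper_force: 0.0
```

```bash
python3 pk.py 11 4; python3 -c "
from h import *
s=cv2.imread('pics/s11.png');t=cv2.imread('pics/t11.png')
for b in tray_bottles(t):
  if .1<b[2]<.125: o,y=b[0],b[1]; print(prof(s,'scene',o+np.array([-.0045,.0012]),y)); at(o+np.array([-.0022,.0008]),y,.003,0,.09)"
```

```text
top [0.6316 0.2711] -0.074 {-90: 19, -80: 21, -70: 20, -60: 20, -50: 23, -40: 31, -30: 36, -20: 32, -10: 27, 0: 24, 10: 23, 20: 33, 30: 76, 40: 103, 50: 87, 60: 66}
top cr 5 {-80: 31, -70: 30, -60: 30, -50: 31, -40: 31, -30: 31, -20: 30, -10: 30, 0: 31, 10: 30, 20: 30, 30: 30, 40: 30, 50: 30, 60: 30, 70: 30}
scene cr 5 {-50: 58, -40: 47, -30: 30, -20: 20, -10: 16, 0: 18, 10: 15, 20: 16, 30: 12, 40: 9, 50: 10, 60: 18, 70: 54, 80: 97, 90: 124, 100: 116}
{-50: 27, -40: 29, -30: 28, -20: 26, -10: 22, 0: 17, 10: 13, 20: 12, 30: 67, 40: 184, 50: 192, 60: 183, 70: 179, 80: 173, 90: 148, 100: 119}
shift [ -1.6 300.1  48.7] turn 0.003 q6 -1.63 F [-0.4 -0.  -0.3] tcp [ 0.6095 -0.0276  0.1386] op 0.0415 t 41.8
{-90: 13, -80: 17, -70: 17, -60: 13, -50: 15, -40: 20, -30: 20, -20: 17, -10: 18, 0: 14, 10: 14, 20: 17, 30: 19, 40: 15, 50: 15, 60: 18}
shift [-49.9 -11.6  48.6] turn -1.319 q6 -1.63 F [-0.4 -0.  -0.3] tcp [ 0.6095 -0.0276  0.1386] op 0.0415 t 41.8
```

arm_command --increments "1 -1.5 50 0 0;1 -1.5 100 0 0;1 -1.5 150 20 0;1 -1.5 200 40 0;1 -1.5 250 49 0"

```text
t: 42.25
tool_pos: [0.6263, 0.2172, 0.0894]
orientation: [-0.107, -3.138, 0.0]
force: [1.3, 0.2, -0.0]
opening: 0.0063
gripper_force: 0.0
```

arm_command --increments "1 0 46 0 0;1 0 46 0 0;1 0 46 0 0;1 0 46 0 0"

```text
t: 42.65
tool_pos: [0.6306, 0.2599, 0.0911]
orientation: [-0.108, -3.139, 0.001]
force: [-0.8, 0.3, 0.0]
opening: 0.0004
gripper_force: 0.0
```

```bash
python3 -c "
from h import *
at((.6294,.2719),-.074,.002,-.004,.0575)"
```

```text
shift [ 0.   7.9 33.6] turn 0.005 q6 -1.19 F [-0.8  0.3  0. ] tcp [0.6306 0.2599 0.0911] op 0.0004 t 42.6
```

arm_command --increments "1 0 8 15 0;1 0 8 28 0;1 0 8 33.5 0;1 0 8 33.5 0;1 0 8 33.5 0"

```text
t: 43.15
tool_pos: [0.6314, 0.2676, 0.059]
orientation: [-0.111, -3.139, -0.002]
force: [-8.3, 1.5, 16.4]
opening: 0.0003
gripper_force: 8.3
```

arm_command --increments "1 0 3 0.3 0;1 0 7 0.3 0;1 0 11 0.3 0;1 0 13.5 0.3 0;1 0 13.5 0.3 0"

```text
t: 43.65
tool_pos: [0.6326, 0.2814, 0.0591]
orientation: [0.11, 3.139, 0.002]
force: [-8.0, 1.1, 17.5]
opening: 0.0003
gripper_force: 8.6
```

arm_command --increments "1 0 0 -25 0;1 0 0 -70 0;0.55 0 -50 -90 0;0.55 0 -100 -90 0;0.55 0 -150 -90 0"

```text
t: 44.15
tool_pos: [0.6223, 0.1331, 0.1475]
orientation: [0.109, 3.139, 0.0]
force: [0.3, -1.4, -0.2]
opening: 0.02
gripper_force: 0.0
```

arm_command --increments "0.55 0 -50 0 0;0.55 0 -100 0 0;0.55 0 -100 0 0;0.55 0 -100 0 0"

```text
t: 44.55
tool_pos: [0.6148, 0.0333, 0.1463]
orientation: [-0.116, -3.138, -0.0]
force: [0.2, -0.2, 0.7]
opening: 0.0413
gripper_force: 0.0
```

```bash
python3 pk.py 12 7; python3 -c "
from h import *
s=cv2.imread('pics/s12.png');t=cv2.imread('pics/t12.png')
b=tray_bottles(t)[0]; o,y=b[0],b[1]; print(b,prof(s,'scene',o+np.array([-.0045,.0012]),y)); at(o+np.array([-.0022,.0008]),y,.003,0,.09)"
```

```text
top [0.6323 0.279 ] -0.089 {-90: 54, -80: 48, -70: 36, -60: 24, -50: 20, -40: 22, -30: 26, -20: 35, -10: 38, 0: 34, 10: 29, 20: 27, 30: 26, 40: 26, 50: 20, 60: 13}
(array([0.63230622, 0.27895299]), np.float64(-0.08857561809920067), np.float64(0.1061629152478009), np.float64(0.02975813307200753)) {-50: 24, -40: 23, -30: 25, -20: 30, -10: 27, 0: 24, 10: 15, 20: 9, 30: 9, 40: 10, 50: 67, 60: 182, 70: 184, 80: 144, 90: 91, 100: 57}
shift [ -1.  244.5  56.7] turn 0.018 q6 -1.53 F [-0.2  1.5 -0.4] tcp [0.615  0.0356 0.1466] op 0.0417 t 44.6
```

arm_command --increments "0.55 -1 50 0 0;0.55 -1 100 15 0;0.55 -1 150 30 0;0.55 -1 200 45 0;0.55 -1 244 50 0.015"

```text
t: 45.15
tool_pos: [0.6315, 0.2811, 0.0952]
orientation: [-0.13, -3.136, 0.001]
force: [0.9, -0.3, -0.3]
opening: 0.042
gripper_force: 0.0
```

arm_command --increments "0.55 0 0 0 0;0.55 0 0 0 0;0.55 0 0 0 0;0.55 0 0 0 0"

```text
t: 45.55
tool_pos: [0.6336, 0.2769, 0.098]
orientation: [0.134, 3.138, -0.0]
force: [-0.3, -0.7, 0.0]
opening: 0.0415
gripper_force: 0.0
```

```bash
python3 -c "
from h import *
at((.6301,.2798),-.085,.003,.001,.0315)"
```

```text
shift [ 0.8  3.6 66.5] turn -0.001 q6 -1.15 F [-0.3 -0.7  0. ] tcp [0.6336 0.2769 0.098 ] op 0.0415 t 45.5
```

arm_command --increments "0.55 0.8 3.6 20 0;0.55 0.8 3.6 45 0;0.55 0.8 3.6 60 0;0.55 0.8 3.6 66 0;0.55 0.8 3.6 66 0"

```text
t: 46.05
tool_pos: [0.6327, 0.2804, 0.0311]
orientation: [-0.135, -3.138, 0.001]
force: [0.3, -0.0, -0.5]
opening: 0.0421
gripper_force: 0.0
```

arm_command --increments "1 0 0 0 0;1 0 0 0 0;1 0 0 0 0;1 0 0 0 0;1 0 0 0 0"

```text
t: 46.55
tool_pos: [0.6337, 0.2814, 0.0328]
orientation: [0.133, 3.137, 0.001]
force: [0.1, -1.8, 6.1]
opening: 0.0298
gripper_force: 10.0
```

arm_command --increments "1 0 0 -30 0;1 0 0 -80 0;1 0 0 -130 0;1 0 0 -152 0;1 0 0 -152 0"

```text
t: 47.05
tool_pos: [0.6353, 0.2824, 0.1895]
orientation: [0.133, 3.131, 0.005]
force: [0.3, 0.9, -1.6]
opening: 0.0297
gripper_force: 10.0
```

```bash
python3 -c "
from h import *
at(car(-.02,.056),CY,.003,0,.10)"
```

```text
shift [ 195.8 -275.1   86.9] turn -0.173 q6 -1.14 F [ 0.3  0.9 -1.6] tcp [0.6353 0.2824 0.1895] op 0.0297 t 47.0
```

arm_command --increments "1 28 -40 0 -0.1;1 56 -80 0 -0.173;1 84 -120 0 -0.173;1 112 -160 0 -0.173;1 140 -200 0 -0.173"

```text
t: 47.55
tool_pos: [0.4737, 0.0927, 0.1809]
orientation: [0.139, -3.135, 0.0]
force: [0.6, -0.3, 0.8]
opening: 0.0297
gripper_force: 10.0
```

arm_command --increments "1 0 0 0 0;1 0 0 0 0;1 0 0 0 0"

```text
t: 47.85
tool_pos: [0.4766, 0.0943, 0.1829]
orientation: [0.139, -3.138, -0.001]
force: [0.2, -0.0, -1.0]
opening: 0.0297
gripper_force: 10.0
```

```bash
python3 -c "
from h import *
at(car(-.02,.056),CY,.003,0,.10)"
```

```text
shift [ 64.8 -63.7  82.9] turn 0.0 q6 -1.57 F [ 0.2 -0.  -1. ] tcp [0.4766 0.0943 0.1829] op 0.0297 t 47.9
```

arm_command --increments "1 33 -32 0 0;1 65 -64 0 0;1 65 -64 20 0;1 65 -64 60 0;1 65 -64 78 0"

```text
t: 48.35
tool_pos: [0.4166, 0.0249, 0.1029]
orientation: [0.139, -3.136, -0.001]
force: [-0.9, -1.3, -1.0]
opening: 0.0294
gripper_force: 10.0
```

arm_command --increments "1 0 0 0 0;1 0 0 0 0;1 0 0 0 0"

```text
t: 48.65
tool_pos: [0.4187, 0.0247, 0.1071]
orientation: [-0.14, 3.136, -0.0]
force: [0.2, 0.5, -0.8]
opening: 0.0295
gripper_force: 10.0
```

```bash
python3 -c "
from h import *
at(car(-.02,.056),CY,.003,0,.0435)"
```

```text
shift [ 1.2  0.5 63.6] turn 0.001 q6 -1.72 F [ 0.2  0.5 -0.8] tcp [0.4187 0.0247 0.1071] op 0.0295 t 48.6
```

arm_command --increments "1 1 0.5 25 0;1 1 0.5 45 0;1 1 0.5 58 0;1 1 0.5 63 0;1 1 0.5 63 0"

```text
t: 49.15
tool_pos: [0.4167, 0.0249, 0.043]
orientation: [-0.139, 3.138, -0.0]
force: [-0.3, 0.9, -0.1]
opening: 0.0295
gripper_force: 10.0
```

arm_command --increments "1 0 0 1 0;1 0 0 2 0;1 0 0 2 0"

```text
t: 49.45
tool_pos: [0.4175, 0.0249, 0.0419]
orientation: [-0.138, 3.136, 0.0]
force: [-0.1, 0.8, 3.7]
opening: 0.0295
gripper_force: 10.0
```

Seated. Release narrowly and go up, then look.

arm_command --increments "0.63 0 0 0 0;0.63 0 0 0 0;0.63 0 0 0 0;0.63 0 0 -20 0;0.63 0 0 -70 0"

```text
t: 49.95
tool_pos: [0.4122, 0.025, 0.1069]
orientation: [0.138, -3.129, -0.002]
force: [1.7, 0.1, 0.4]
opening: 0.0343
gripper_force: 0.0
```

arm_command --increments "0.63 0 0 -50 0;0.63 0 0 -90 0;0.5 -50 50 -90 0;0.5 -80 100 -90 0;0.5 -80 150 -90 0"

```text
t: 50.45
tool_pos: [0.4816, 0.1571, 0.2014]
orientation: [-0.135, 3.136, -0.0]
force: [0.6, 0.2, 0.3]
opening: 0.0463
gripper_force: 0.0
```

arm_command --increments "0.5 0 50 0 0;0.5 0 50 0 0;0.5 0 50 0 0"

```text
t: 50.75
tool_pos: [0.4745, 0.207, 0.2]
orientation: [0.143, -3.137, 0.001]
force: [-0.1, -0.4, -0.4]
opening: 0.047
gripper_force: 0.0
```

```bash
python3 pk.py 13 0,2,3,4; python3 -c "
from h import *
s=cv2.imread('pics/s13.png');t=cv2.imread('pics/t13.png')
cv2.imwrite('pics/v13.png',np.hstack([cv2.resize(t[220:310,215:370],(560,325),interpolation=cv2.INTER_CUBIC)]))"
```

```text
top cr 1 {-70: 56, -60: 42, -50: 29, -40: 19, -30: 19, -20: 20, -10: 22, 0: 24, 10: 23, 20: 19, 30: 19, 40: 27, 50: 52, 60: 94, 70: 123, 80: 124}
top cr 3 {-80: 44, -70: 35, -60: 20, -50: 15, -40: 13, -30: 14, -20: 15, -10: 15, 0: 13, 10: 11, 20: 10, 30: 14, 40: 35, 50: 90, 60: 113, 70: 123, 80: 123}
top cr 4 {-80: 102, -70: 96, -60: 75, -50: 48, -40: 28, -30: 20, -20: 22, -10: 26, 0: 29, 10: 29, 20: 25, 30: 19, 40: 22, 50: 36, 60: 55, 70: 78, 80: 91}
top cr 5 {-80: 89, -70: 70, -60: 44, -50: 25, -40: 13, -30: 12, -20: 12, -10: 15, 0: 16, 10: 14, 20: 13, 30: 12, 40: 16, 50: 29, 60: 62, 70: 86}
scene cr 1 {-40: 53, -30: 43, -20: 29, -10: 29, 0: 39, 10: 34, 20: 25, 30: 19, 40: 15, 50: 19, 60: 51, 70: 103, 80: 126, 90: 123, 100: 111, 110: 99}
scene cr 3 {-40: 46, -30: 34, -20: 26, -10: 25, 0: 20, 10: 16, 20: 11, 30: 9, 40: 11, 50: 28, 60: 82, 70: 122, 80: 132, 90: 141, 100: 148, 110: 153}
scene cr 4 {-50: 63, -40: 58, -30: 38, -20: 20, -10: 17, 0: 26, 10: 48, 20: 43, 30: 25, 40: 13, 50: 10, 60: 11, 70: 39, 80: 78, 90: 126, 100: 153, 110: 164}
scene cr 5 {-50: 57, -40: 48, -30: 31, -20: 20, -10: 18, 0: 20, 10: 16, 20: 18, 30: 14, 40: 10, 50: 10, 60: 20, 70: 58, 80: 104, 90: 128, 100: 120}
```

View pics/v13.png

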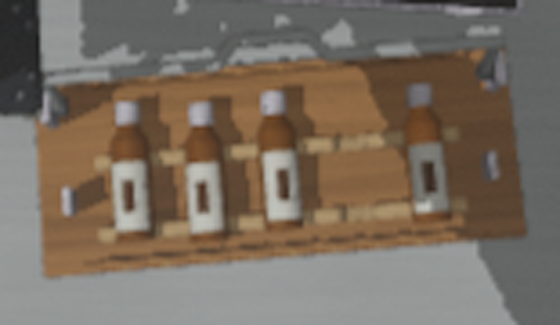

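```bash
python3 -c "
from h import *
t=cv2.imread('pics/t13.png');print(proj('top',[*car(.0782,0),.1166]))
to(*car(.077,0),.175,CY)"
```

```text
[289.26739525 231.11973066]
shift [ -21.1 -230.4   25.4] turn -1.571 q6 -1.35 F [-0.3 -0.  -0.4] tcp [0.475  0.2053 0.2002] op 0.0464 t 50.9
```

arm_command --increments "0.5 -5 -46 0 0.15;0.5 -10 -92 0 0.3;0.5 -15 -138 0 0.45;0.5 -21 -184 0 0.6;0.5 -21 -230 0 0.75"

```text
t: 51.35
tool_pos: [0.5161, -0.0248, 0.2008]
orientation: [1.033, 2.966, -0.0]
force: [0.9, 0.1, -0.1]
opening: 0.0463
gripper_force: 0.0
```

arm_command --increments "0.5 0 0 0 0.15;0.5 0 0 0 0.3;0.5 0 0 0 0.45;0.5 0 0 0 0.6;0.5 0 0 0 0.75"

```text
t: 51.85
tool_pos: [0.5157, -0.0232, 0.2006]
orientation: [2.049, 2.381, -0.0]
force: [0.7, -0.5, -0.1]
opening: 0.0467
gripper_force: 0.0
```

arm_command --increments "0.5 0 0 0 0.07;0.5 0 0 0 0.07;0.5 0 0 0 0.07;0.5 0 0 0 0.07"

```text
t: 52.25
tool_pos: [0.5161, -0.0219, 0.2006]
orientation: [2.119, 2.319, -0.0]
force: [0.7, -0.6, 0.6]
opening: 0.0465
gripper_force: 0.0
```

```bash
python3 -c "
from h import *
to(*car(.077,0),.1286,CY)"
```

```text
shift [-0.5  0.1 72. ] turn 0.002 q6 -0.23 F [ 0.7 -0.6  0.6] tcp [ 0.5161 -0.0219  0.2006] op 0.0465 t 52.2
```

arm_command --increments "0.5 0 0 30 0;0.5 0 0 60 0;0.5 0 0 72 0;0.5 0 0 72 0;0.5 0 0 72 0"

```text
t: 52.75
tool_pos: [0.5167, -0.0214, 0.1295]
orientation: [2.12, 2.318, 0.001]
force: [-0.4, -0.2, -0.5]
opening: 0.0466
gripper_force: 0.0
```

arm_command --increments "1 0 0 0 0;1 0 0 0 0;1 0 0 0 0;1 0 0 0 0;1 0 0 0 0" --grip_force 14

```text
t: 53.25
tool_pos: [0.5177, -0.0212, 0.1295]
orientation: [2.119, 2.316, 0.004]
force: [6.8, 1.7, 2.6]
opening: 0.0112
gripper_force: 3.8
```

arm_command --increments "1 0 0 0 0;1 0 0 0 0;1 0 0 0 0"

```text
t: 53.55
tool_pos: [0.518, -0.0212, 0.1298]
orientation: [2.118, 2.316, 0.005]
force: [5.6, 0.7, 1.6]
opening: 0.0097
gripper_force: 14.0
```

```bash
python3 -c "
from h import *
to(*car(.0782,0),.1286,CY)
p=lambda b:(50-71.8*np.cos(b),50.5+71.8*np.sin(b))
for b in np.linspace(1.975,.225,15): print(round(b,2),np.round([p(b)[0]-p(1.975)[0],p(1.975)[1]-p(b)[1]],1))"
```

```text
shift [-1.1 -0.7  1.1] turn 0.001 q6 -0.23 F [5.6 0.7 1.6] tcp [ 0.518  -0.0212  0.1298] op 0.0097 t 53.5
1.98 [0. 0.]
1.85 [-8.5 -3. ]
1.72 [-17.2  -4.9]
1.6 [-26.1  -5.8]
1.48 [-35.1  -5.5]
1.35 [-44.  -4.]
1.23 [-52.6  -1.5]
1.1 [-60.8   2. ]
0.98 [-68.5   6.6]
0.85 [-75.6  12.1]
0.73 [-82.   18.4]
0.6 [-87.5  25.5]
0.48 [-92.1  33.2]
0.35 [-95.7  41.4]
0.22 [-98.2  50. ]
```

arm_command --increments "1 0 -7.5 -3 0;1 0 -16 -5 0;1 0 -25 -6 0;1 0 -34 -5.5 0;1 0 -43 -4 0"

```text
t: 54.05
tool_pos: [0.4756, -0.0251, 0.1346]
orientation: [2.117, 2.315, 0.006]
force: [4.6, 0.7, 2.9]
opening: 0.0092
gripper_force: 14.0
```

arm_command --increments "1 0 -8.5 2.5 0;1 0 -16.5 6 0;1 0 -24.5 10.6 0;1 0 -31.5 16 0;1 0 -38 22.4 0"

```text
t: 54.55
tool_pos: [0.4347, -0.0286, 0.1092]
orientation: [-2.12, -2.318, 0.001]
force: [8.6, -1.0, -4.8]
opening: 0.0096
gripper_force: 14.0
```

```bash
python3 -c "
from h import *
to(*car(-.032,0),.0809,CY)"
```

```text
shift [ -1.  -27.3  28.3] turn 0.001 q6 -0.27 F [ 8.6 -1.  -4.8] tcp [ 0.4347 -0.0286  0.1092] op 0.0096 t 54.5
```

arm_command --increments "1 0 -5.5 7.1 0;1 0 -10 14.8 0;1 0 -13.7 23 0;1 0 -15.8 29 0;1 0 -16.2 31.5 0"

```text
t: 55.05
tool_pos: [0.4219, -0.0302, 0.0808]
orientation: [2.117, 2.314, 0.006]
force: [3.1, 1.0, 21.5]
opening: 0.0092
gripper_force: 14.0
```

arm_command --increments "1 0 0 0.5 0;1 0 0 0.5 0;1 0 0 0.5 0"

```text
t: 55.35
tool_pos: [0.4219, -0.0302, 0.0806]
orientation: [2.117, 2.315, 0.005]
force: [2.5, 1.6, 17.6]
opening: 0.0095
gripper_force: 14.0
```

arm_command --increments "0.75 0 0 0 0;0.75 0 0 0 0;0.7 0 0 0 0;0.7 0 0 -20 0;0.7 0 0 -70 0"

```text
t: 55.85
tool_pos: [0.4147, -0.0291, 0.1433]
orientation: [-2.114, -2.31, 0.01]
force: [1.7, 0.5, -0.1]
opening: 0.028
gripper_force: 0.0
```

arm_command --increments "0.7 0 0 -50 0;0.7 0 0 -100 0;0.7 150 0 -100 0;0.7 200 0 -100 0;0.7 220 0 -100 0"

```text
t: 56.35
tool_pos: [0.4053, 0.1205, 0.2478]
orientation: [-2.123, -2.315, 0.001]
force: [0.6, -0.3, -0.1]
opening: 0.028
gripper_force: 0.0
```

```bash
python3 -c "
from h import *
t=robot.read_camera('top');s=robot.read_camera('scene')
cv2.imwrite('pics/t14.png',t);cv2.imwrite('pics/s14.png',s)
print(proj('top',[*car(-.02,0),.0665]),proj('scene',[*car(-.02,.0),.0665]),proj('scene',[*car(-.02,.15),.0505]),robot.read_state()['tool_pos'])
cv2.imwrite('pics/v14.png',np.hstack([cv2.resize(t[220:310,215:370],(400,232),interpolation=cv2.INTER_CUBIC),cv2.resize(s[130:260,220:385],(400,315),interpolation=cv2.INTER_CUBIC)[:232]]))"
```

```text
[292.00277608 270.64010533] [311.48879408 176.19478066] [352.49676124 207.19884126] [0.40411777 0.12457105 0.24718615]
```

View pics/v14.png

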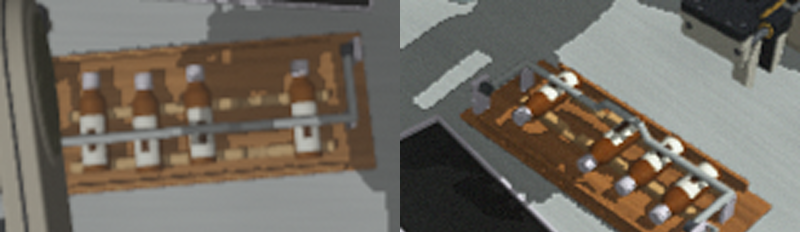

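```bash
python3 -c "
from h import *
s=cv2.imread('pics/s14.png').copy()
k=8; x0,y0=290,155; im=cv2.resize(s[y0:y0+70,x0:x0+95],None,fx=k,fy=k,interpolation=cv2.INTER_CUBIC)
for th,col in((0,(0,255,0)),(.1,(0,0,255)),(.3,(255,0,0))):
  for y in (.04,.06,.084,.14): 
    x=.05-.07*np.cos(th); z=.0505+.07*np.sin(th); u=(proj('scene',[*car(x,y),z])-[x0,y0])*k; cv2.circle(im,tuple(u.astype(int).tolist()),4,col,-1)
cv2.imwrite('pics/v15.png',im)"
```

```text
(no output)
```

View pics/v15.png

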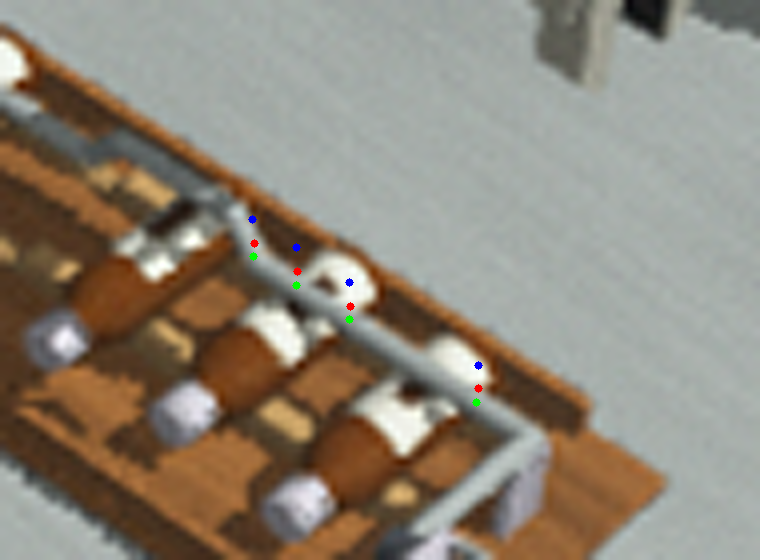

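```bash
python3 -c "
from plant import robot
print(robot.close_job())"
```

```text
the job is handed in; nothing more can be done
None
```

Job handed in at about 56 s: the four miniatures that were there lie label up in cradles 1, 3, 4 and 5, one of them after being knocked aside mid-run. The keeper bar is shut over them, confirmed on camera, and I never went near the label roll, big bottle or jar.

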